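# Pack up a blank to the gauge and centre-punch its two marks

### The job

Stack packing plates in the nest until the top of the packing is level with the gauge's pointer, then lay the dark steel blank flat on top of the packing, its scribed crosses upward. With the automatic centre punch held upright, press straight down on the cross at the gauge end until the spring snaps, then do the same on the other cross, and put the punch back upright in its holder. Do not fire the punch anywhere else; keep plates that are not needed out of the nest and leave the gauge and the other tools where they are.

Things in the scene. Friction and masses are not known exactly. Their poses are not given: they have to be found in the camera images.
- nest: fixed dark steel base, 178 x 94 x 20 mm, with four corner irons round a stacking place for 110 x 50 mm plates (3.5 mm play on every side). Origin: on the table, under the centre of that place; +x: its long axis, toward the gauge; z up. Plates lie on the base's top, z = 20 mm. The irons rise to z = 80 mm, only beyond 44 mm from the centre along x: the middles of the long sides are open for fingers
- gauge_3_mark (a point): point of the pointer of the height gauge for 3 plates, if that gauge is fitted (exactly one of the two gauges is; the other is absent, None). The gauge is a slim steel post on a heavy 36 x 70 x 8 mm foot, with a horizontal pointer, standing loose on the base at the +x end of the nest, rising 52 mm above the base; the point is 64 mm from the nest's centre along its +x, 36 mm above the base's top. Axes as the nest's
- gauge_4_mark (a point): point of the pointer of the height gauge for 4 plates, if that gauge is fitted (exactly one of the two gauges is; the other is absent, None). The gauge is a slim steel post on a heavy 36 x 70 x 8 mm foot, with a horizontal pointer, standing loose on the base at the +x end of the nest, rising 64 mm above the base; the point is 64 mm from the nest's centre along its +x, 48 mm above the base's top. Axes as the nest's
- plate_1: loose packing plate, bare aluminium, 110 (x) x 50 (y) x 12 mm thick, 0.18 kg, all alike; at the start flat on the table. Origin: centre of its underside, z up. 4 or 5 plates are present, the other absent (None)
- plate_2: loose packing plate, bare aluminium, 110 (x) x 50 (y) x 12 mm thick, 0.18 kg, all alike; at the start flat on the table. Origin: centre of its underside, z up. 4 or 5 plates are present, the other absent (None)
- plate_3: loose packing plate, bare aluminium, 110 (x) x 50 (y) x 12 mm thick, 0.18 kg, all alike; at the start flat on the table. Origin: centre of its underside, z up. 4 or 5 plates are present, the other absent (None)
- plate_4: loose packing plate, bare aluminium, 110 (x) x 50 (y) x 12 mm thick, 0.18 kg, all alike; at the start flat on the table. Origin: centre of its underside, z up. 4 or 5 plates are present, the other absent (None)
- plate_5: loose packing plate, bare aluminium, 110 (x) x 50 (y) x 12 mm thick, 0.18 kg, all alike; at the start flat on the table. Origin: centre of its underside, z up. 4 or 5 plates are present, the other absent (None)
- blank: loose dark steel blank, 110 (x) x 50 (y) x 5 mm, 0.21 kg, flat on the table at the start, with two light scribed crosses on its upper face. Origin: centre of its underside, z up. It may lie in the nest either way round
- mark_a (a point): centre of one cross on the blank's upper face, 30 mm from its centre along its +x
- mark_b (a point): centre of the other cross on the blank's upper face, 30 mm from its centre along its -x
- punch: loose automatic centre punch, 105 mm long, 0.24 kg, upright in its holder at the start. Origin: lower end of the sleeve, on the axis; z away from the point. Nose 18 mm in diameter up to z = 30 mm, collar 36 mm in diameter from 30 to 36, barrel 22 mm in diameter from 36 to 80: grip it there, fingertips just above the collar, which takes the push. Unpressed, the point is 25 mm below the origin
- punch_point (a point): the very point of the punch
- punch_tip (a joint): how far the point is pressed into the punch, m: 0 at rest, 0.014 at most. The force rises to about 15 N near 0.005, then the hidden spring snaps and the force falls to about 3 N; beyond 0.010 it has fired. It springs back when lifted
- holder: fixed dark steel block 70 x 70 x 65 mm with a hole of 26 mm diameter, 60 mm deep, in the middle of its top. Origin: centre of its underside, z up. The punch hangs in the hole, upright, its collar resting on the block's top, so that its origin is 35 mm above the holder's origin
- tin: bystander: round tin, 72 mm diameter, 60 mm high; origin at the centre of its underside
- tape: bystander: yellow tape measure, 63 x 97 x 37 mm; origin at the centre of its underside
Things that resemble listed ones, but are neither listed nor needed, are in the scene too. Leave any yellow look-alike of the plate_4 alone.

How it is judged:
By the outcome, as a careful person would: the job done as asked, in the order asked, and still so for the second after the job is handed in, with the robot touching nothing.
Of gauge_3, gauge_4 only 1 to 1 are there at a start; the rules pass over those that are not, and their reading is None.
Of plate_1, plate_2, plate_3, plate_4, plate_5 only 4 to 5 are there at a start; the rules pass over those that are not, and their reading is None.
At some moment in a run one of plate_1, plate_2, plate_3, plate_4, plate_5, blank may be knocked a few centimetres aside while the robot is not near it.
It also fails if it takes over 210 s, if anything falls off the work surface, if the arm or the gripper's body presses on something with over 40 N, if the wrist force passes 120 N, or if a joint passes its speed limit or range.

### The arm

A 6-joint arm with a two-finger parallel gripper is mounted at the origin on the work surface; the furniture and walls round the work are solid. World frame = base frame: x ahead of the robot, y to its left, z up, the work surface at z = 0. Lengths are in m, angles in rad, forces in N, time in s.
With the tool pointing down it reaches from about 0.375 to 0.9 m from the base axis. Payload 3.1 kg.
Tool frame: the origin (TCP) lies on the front face of the gripper's body, between the roots of the fingers; the fingertips stand 70 mm ahead of it and the grasp point (between the pads) lies 51 mm ahead of it; z points along the fingers, y is the line along which they close (so a half turn about z gives the same grasp; the last joint's range is limited). The gripper opens to 87 mm and grips with 3 to 60 N. Pads are 19 mm wide; open, the fingers measure 117 mm over their backs; the gripper's body (75 mm by 190 mm) begins 51 mm behind the grasp point.
Start: joints at [1.026, 0.527, 1.433, -0, 1.181, -0.178], TCP at [0.224, 0.584, 0.292] pointing down, gripper open.
Joint ranges: [-3.08, 3.08], [-0.75, 2.2], [0.22, 2.44], [-1.43, 4.57], [0, 2.65], [-2.85, 2.85]. Speed limits (rad/s): [2.79, 2.79, 3.14, 3.14, 3.14, 3.14].

### API

Orientations are given as a unit quaternion [x, y, z, w].
In Python, from rig import robot, cams, ticket gives the robot as it stands. The module is installed in compiled form; this text tells all that it offers.
- The arm moves only by the shell command python3 -m crank 'ROWS' [FORCE]. ROWS is JSON, a list of rows, each a list of 7 numbers: the shift along the tool's x, y, z in cm, then the turn, a rotation vector about the tool's x, y, z in rad, then the closure, from 0 (fully open) to 1 (shut). A call has 1 to 5 rows; each row shifts and turns the commanded pose from where the row before left it, along the tool's axes as they then stand; what a row does not reach is not made up. A row lasts 1/8 s, in which the tool goes at most 62.5 mm and 10.7 degrees, less where a joint would pass 70% of its speed; a pose out of reach is approached as far as the arm can. A call is refused whole if a number of a shift passes 6.25 or a number of a turn 0.188, either way. A call with a gripper value outside its range is refused whole. The fingers move at their own pace and stop on an object; FORCE is the grip in N (left out, the last holds). Time passes only in rows, so rows that do not move let the fingers close. It gives the time, the measured TCP pose, the force, the opening and the grip force at its end, in the units of the state.
- robot.get_obs(): the state, without advancing time (a new reading comes with each control period).
- cams.camera(name): name is "scene" or "top" or "wrist"; returns the picture (480x640x3 uint8, red, green, blue); there is no depth.
- cams.camera_info(name): a dict with "intrinsics" (3x3 intrinsics, pixels), "pose" (4x4, takes a point from camera to world coordinates). Camera axes: x right, y down, z forward; pixel columns grow to the right and rows downward; lengths in m; the calibration is good to about 2 mm. A picture is of the moment at which its call begins: read the wrist's pose just before it. camera_info takes no time and is no camera call; for the wrist camera it gives the pose at the moment of the call.
- ticket.hand_in(): hands the job in; it is judged then, once.
The state is a dict: "time": time; "q": joint angles; "joint_velocities": joint speeds; "joint_torque": joint torques, N m; "position": TCP position; "tool_rot": TCP orientation; "ft_force": force on the tool from outside, world axes, zero at the start; "moment": the same for the moment, N m; "grip_width": finger opening in m; "grip_force": force on a finger pad.
Only numpy, scipy, OpenCV 4.12 (cv2) and the standard library are available. Lean on these libraries where they do the work, as an engineer would, in place of code of your own. Each camera call takes 0.05 s, during which the arm holds its last target. There are 200 camera calls.

## Working session

There is one attempt and no reset: what is moved stays moved. The work goes in short steps, Python scripts to look and compute and a shell command to move; the robot and the scene stay as the last step left them, time stands still between calls to the robot, and variables do not carry over. Pictures are saved under pics/ and viewed, at most 14 in all, crops included, and the job is handed in when it is done.

```bash
mkdir -p pics; python3 - <<'E'
from rig import robot,cams
import cv2,numpy as np
np.set_printoptions(precision=4,suppress=True)
o=robot.get_obs();print(o)
for n in("scene","top","wrist"):
    i=cams.camera_info(n);print(n,i["intrinsics"],i["pose"])
    cv2.imwrite(f"pics/{n}0.png",cams.camera(n)[:,:,::-1])
E
```

```text
{'time': 0.0, 'q': array([ 1.0265,  0.5284,  1.4339,  0.    ,  1.1814, -0.1785]), 'joint_velocities': array([ 0.0012,  0.0005,  0.0005, -0.001 ,  0.0016, -0.0011]), 'joint_torque': array([  0.0006, -44.0032, -17.6594,   0.0633,   0.0582,  -0.0002]), 'position': array([0.2232, 0.5831, 0.2913]), 'tool_rot': array([ 0.1819,  0.9833, -0.001 , -0.0004]), 'ft_force': array([-0.2587,  0.3121,  0.3829]), 'moment': array([-0.0585, -0.0211, -0.0195]), 'grip_force': 0.0, 'grip_width': 0.08725558269617835}
scene [[509.7878   0.     319.1968]
 [  0.     509.7878 229.0978]
 [  0.       0.       1.    ]] [[ 0.5411 -0.6215  0.5665 -0.3254]
 [-0.8408 -0.4134  0.3496 -0.5461]
 [ 0.017  -0.6655 -0.7462  1.1761]
 [ 0.      0.      0.      1.    ]]
top [[528.5303   0.     315.7984]
 [  0.     528.5303 237.9346]
 [  0.       0.       1.    ]] [[ 0.0201 -0.9888  0.1481  0.3289]
 [-0.9998 -0.0188  0.0102 -0.0257]
 [-0.0073 -0.1483 -0.9889  1.5158]
 [ 0.      0.      0.      1.    ]]
wrist [[363.03     0.     321.2914]
 [  0.     363.03   242.8191]
 [  0.       0.       1.    ]] [[ 0.3575  0.9024  0.2404  0.1585]
 [ 0.9339 -0.3449 -0.0943  0.6089]
 [-0.0022  0.2583 -0.9661  0.3847]
 [ 0.      0.      0.      1.    ]]
```

View pics/top0.png

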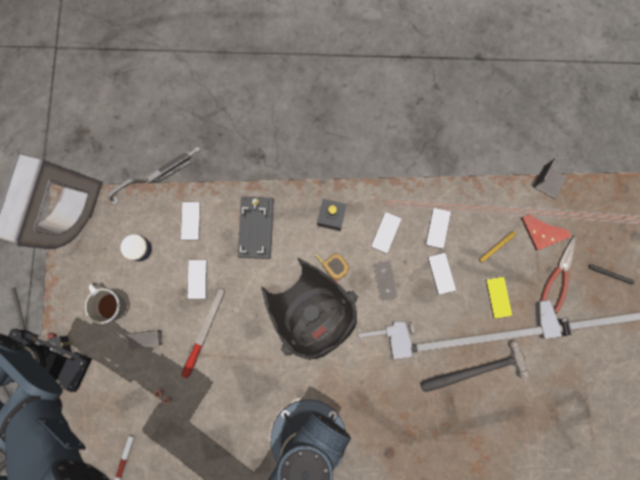

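View pics/scene0.png

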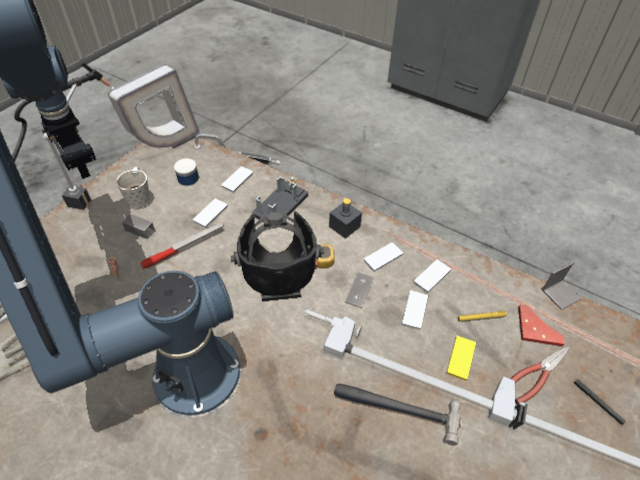

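Top view: five white plates at px (190,220), (197,279), (387,232), (438,228) and (442,273), the blank at (386,281) and a yellow decoy at (499,297). The nest is at (256,227) with the gauge at its upper (+x) end, and the holder with punch is at (332,214). The scene view agrees. A black mask stands in the middle.

```bash
cat > h.py <<'E'
import cv2,numpy as np
from rig import robot,cams
from scipy.spatial.transform import Rotation as R
np.set_printoptions(precision=4,suppress=True)
def shot(n):
    i=cams.camera_info(n); return cams.camera(n),i["intrinsics"],np.array(i["pose"])
def ray(px,K,P,z):
    px=np.atleast_2d(np.array(px,float)); d=np.c_[px,np.ones(len(px))]@np.linalg.inv(K).T@P[:3,:3].T
    return P[:3,3]+d*((z-P[2,3])/d[:,2])[:,None]
def proj(p,K,P):
    c=(np.atleast_2d(p)-P[:3,3])@P[:3,:3]; u=c@K.T; return u[:,:2]/u[:,2:]
def rects(mask,K,P,z,amin=50):
    out=[]
    for c in cv2.findContours(mask.astype(np.uint8),cv2.RETR_EXTERNAL,cv2.CHAIN_APPROX_NONE)[0]:
        if cv2.contourArea(c)<amin: continue
        w=ray(c[:,0],K,P,z)[:,:2]; (cx,cy),(a,b),t=cv2.minAreaRect((w*1000).astype(np.float32))
        if a<b:a,b,t=b,a,t+90
        out.append((round(cx,1),round(cy,1),round(a,1),round(b,1),round((t+90)%180-90,1),c[:,0].mean(0).round(0)))
    return out
def go(x,y,z,yaw):
    "tool-frame shift (cm) and turn to a tool-down pose whose tool-x world heading is yaw deg"
    o=robot.get_obs(); Rc=R.from_quat(o["tool_rot"])
    Rt=R.from_euler('z',yaw,degrees=True)*R.from_euler('x',180,degrees=True)
    d=Rc.inv().apply(np.array([x,y,z])-o["position"])*100; t=(Rc.inv()*Rt).as_rotvec()
    print("shift cm",d.round(2),"turn",t.round(3),"dist",np.linalg.norm(d).round(2))
E
python3 - <<'E'
from h import *
im,K,P=shot("top")
hsv=cv2.cvtColor(im,cv2.COLOR_RGB2HSV)
m=(hsv[...,2]>195)&(hsv[...,1]<40)
for r in rects(m,K,P,.012,80): print("white",r)
m=(hsv[...,2]<110); m[:, :180]=0; m[:180]=0;m[262:]=0;m[:,420:]=0
for r in rects(m,K,P,.02,80): print("dark@20mm",r)
print("blank approx",ray([386,281],K,P,.005),"holder",ray([332,214],K,P,.065),"punch",ray([333,210],K,P,.115),"tin",ray([134,247],K,P,.06))
print(hsv[278:284,380:392,2])
im2,_,_=shot("scene")
a=cv2.resize(im[185:265,180:420],None,fx=3.2,fy=3.2,interpolation=3)
b=cv2.resize(im2[160:260,230:470],None,fx=3.2,fy=3.2,interpolation=3)
cv2.imwrite("pics/c1.png",np.vstack([a,b])[:,:,::-1])
E
```

```text
white (270.0, -249.6, 90.3, 47.9, 15.9, array([399., 340.]))
white (337.0, -667.6, 91.9, 38.7, 13.1, array([549., 320.]))
white (431.0, 328.5, 105.4, 48.6, 1.1, array([196., 279.]))
white (460.3, -370.8, 108.3, 47.5, 15.3, array([442., 273.]))
white (519.3, 516.7, 67.7, 66.3, 3.9, array([132., 247.]))
white (575.2, -212.0, 108.2, 48.3, -21.9, array([386., 232.]))
white (591.6, -362.3, 108.8, 47.5, -12.0, array([438., 227.]))
white (599.9, 356.0, 106.0, 48.7, 1.1, array([190., 221.]))
white (621.4, 865.1, 135.2, 23.7, -17.6, array([ 16., 210.]))
white (723.7, 867.5, 76.2, 42.8, -46.7, array([ 21., 175.]))
dark@20mm (620.8, -52.7, 78.5, 68.2, -11.6, array([331., 215.]))
dark@20mm (580.9, 162.9, 175.4, 92.4, -1.0, array([255., 226.]))
blank approx [[ 0.4347 -0.2129  0.005 ]] holder [[ 0.6146 -0.0547  0.065 ]] punch [[ 0.6158 -0.0562  0.115 ]] tin [[0.5118 0.495  0.06  ]]
[[133 132 132 132 132 132 132 131 132 132 132 132]
 [132 131 131 132 132 131 131 132 132 132 132 132]
 [132 131 131 131 131 130 131 131 132 132 132 132]
 [131 131 130 130 131 131 131 131 132 132 131 132]
 [130 130 130 130 130 130 130 132 133 132 132 132]
 [129 129 130 129 129 129 131 132 132 133 132 133]]
```

View pics/c1.png

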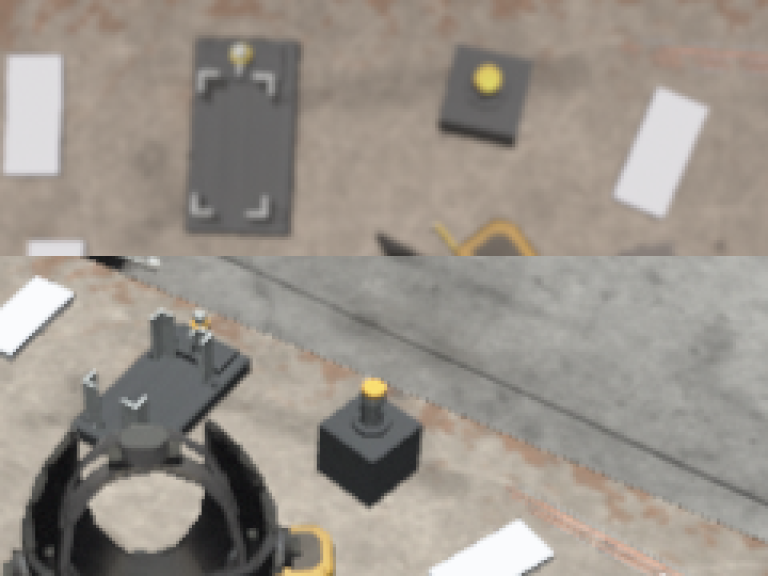

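View pics/wrist0.png

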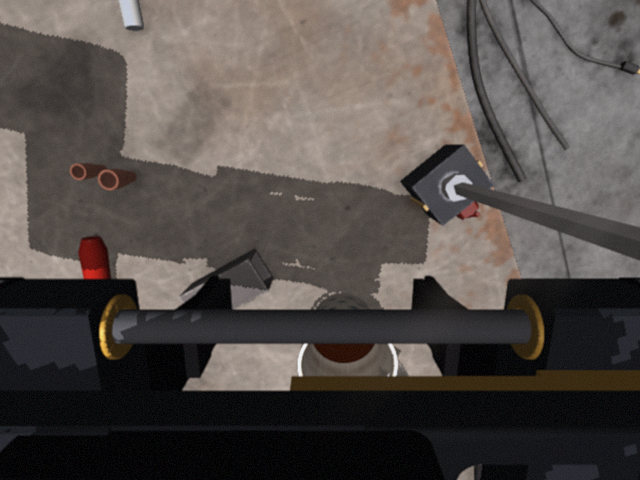

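Crops: the gauge's ball-topped post is at top px (255,202). The nest base extends further beyond the irons at the gauge end, so I'll locate the stacking centre by the irons. The wrist camera sits on tool +x and sees the upper half of its picture freely. Next I'll triangulate the gauge height and move over the nest for a close view.

```bash
python3 - <<'E'
from h import *
T=cams.camera_info("top");S=cams.camera_info("scene")
def cen(n,x0,y0,x1,y1):
    im=cams.camera(n); h=cv2.cvtColor(im,cv2.COLOR_RGB2HSV)[y0:y1,x0:x1]
    m=(h[...,1]>90)&(h[...,0]<35)&(h[...,2]>110); v,u=np.nonzero(m); return u.mean()+x0,v.mean()+y0,m.sum()
for nm,a,b in (("gauge",(248,194,264,211),(284,172,300,186)),("punch",(322,200,344,220),(334,192,358,212))):
    p=cen("top",*a);q=cen("scene",*b);print(nm,p,q)
    A=np.vstack([np.zeros((3))]);M=np.zeros((3,3));v=np.zeros(3)
    for (x,I) in ((p,T),(q,S)):
        P=np.array(I["pose"]);d=P[:3,:3]@np.linalg.inv(I["intrinsics"])@[x[0],x[1],1];d/=np.linalg.norm(d)
        N=np.eye(3)-np.outer(d,d);M+=N;v+=N@P[:3,3]
    print(np.linalg.solve(M,v))
E
python3 -m crank '[[0,0,0,0,0,-0.185,0],[0,0,0,0,0,-0.185,0],[-4.3,-4.2,0.3,0,0,0,0],[-4.3,-4.2,0.3,0,0,0,0],[-4.3,-4.2,0.3,0,0,0,0]]'
python3 -m crank '[[-4.3,-4.2,0.3,0,0,0,0],[-4.3,-4.2,0.3,0,0,0,0],[-4.3,-4.2,0.3,0,0,0,0],[-4.3,-4.2,0.3,0,0,0,0],[-4.3,-4.2,0.3,0,0,0,0]]'
python3 -m crank '[[-4.3,-4.2,0.3,0,0,0,0],[-4.3,-4.2,0.3,0,0,0,0],[0,0,0,0,0,0,0],[0,0,0,0,0,0,0]]'
python3 - <<'E'
from h import *
im,K,P=shot("wrist");cv2.imwrite("pics/w1.png",im[:,:,::-1]);print(P);go(.65,.163,.26,180)
np.savez("w1.npz",im=im,K=K,P=P)
E
```

```text
gauge (np.float64(257.0), np.float64(202.28571428571428), np.int64(7)) (np.float64(292.55555555555554), np.float64(180.77777777777777), np.int64(9))
[0.6439 0.1562 0.0658]
punch (np.float64(332.046875), np.float64(209.234375), np.int64(64)) (np.float64(346.4634146341463), np.float64(200.9268292682927), np.int64(41))
[ 0.6187 -0.0543  0.1134]
time: 1.08
position: [0.3541, 0.4572, 0.2834]
tool_rot: [-0.003, 1.0, 0.0, 0.0]
ft_force: [0.8, 0.5, 0.0]
grip_width: 0.0872
grip_force: 0.0
time: 1.7
position: [0.5703, 0.2476, 0.2683]
tool_rot: [-0.002, 1.0, 0.0, 0.0]
ft_force: [0.5, 0.5, 0.1]
grip_width: 0.0868
grip_force: 0.0
time: 2.2
position: [0.6548, 0.1654, 0.2618]
tool_rot: [-0.002, 1.0, 0.0, -0.001]
ft_force: [0.0, -1.0, -0.6]
grip_width: 0.087
grip_force: 0.0
[[-0.0035  0.9664  0.257   0.5855]
 [ 1.      0.0034  0.001   0.1654]
 [ 0.0001  0.257  -0.9664  0.3552]
 [ 0.      0.      0.      1.    ]]
shift cm [ 0.43 -0.31  0.2 ] turn [ 0.    -0.001  0.005] dist 0.57
```

View pics/w1.png

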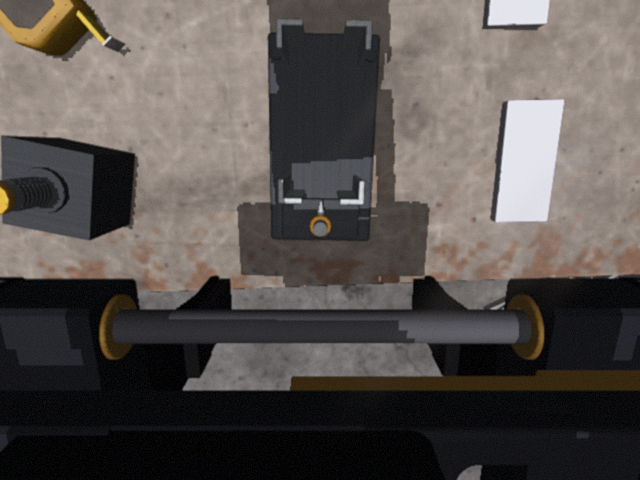

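Wrist view: nest irons' tops are at about (277..371,22) and (280..363,203). The pointer tip is at about (320,203), the post top with its yellow ring at (320,227), plates at right (528,160) and (517,10), and the holder at left.

```bash
python3 - <<'E'
from h import *
d=np.load("w1.npz");im,K,P=d["im"],d["K"],d["P"]
g=im[15:245,262:385].astype(int).min(2)
print(np.percentile(g,[50,90,97]))
m=(im.astype(int).min(2)>135); m[:15]=0;m[245:]=0;m[:,:262]=0;m[:,385:]=0
n,l,s,c=cv2.connectedComponentsWithStats(m.astype(np.uint8))
for k in range(1,n):
    if s[k,4]>10:
        print(s[k],c[k].round(1),ray([[s[k,0],s[k,1]],[s[k,0]+s[k,2],s[k,1]+s[k,3]]],K,P,.08)[:,:2].round(4).tolist())
h=cv2.cvtColor(im,cv2.COLOR_RGB2HSV)
w=(h[...,2]>180)&(h[...,1]<40); w[:,:450]=0;w[245:]=0
for r in rects(w,K,P,.012,300): print(r)
cv2.imwrite("pics/c2.png",cv2.resize(im[10:245,262:385],None,fx=2.5,fy=2.5,interpolation=0)[:,:,::-1])
E
```

```text
[ 43.  87. 138.]
[262  15   7  73 365] [264.2  47.3] [[0.5003, 0.1253], [0.5459, 0.1285]]
[262  88   6  35 176] [264.4 105.6] [[0.5459, 0.1235], [0.5694, 0.1269]]
[264 132   4   7  12] [265.7 135.2] [[0.5756, 0.1238], [0.5805, 0.1266]]
[262 142   4   5  14] [263.1 143.7] [[0.5826, 0.1221], [0.5861, 0.1249]]
[262 148   7  22  69] [263.9 159.4] [[0.5868, 0.122], [0.6027, 0.1266]]
[340 181  24  24 199] [355.7 196.3] [[0.6106, 0.1796], [0.6287, 0.1982]]
[284 198  18   5  84] [292.5 200. ] [[0.6235, 0.1372], [0.6273, 0.1509]]
[319 202   4  11  32] [320.3 207.7] [[0.6265, 0.1638], [0.6349, 0.1669]]
(599.8, 356.8, 110.3, 50.0, 1.4, array([528., 160.]))
(476.3, 329.9, 49.6, 17.8, -89.8, array([518.,  12.]))
```

View pics/c2.png

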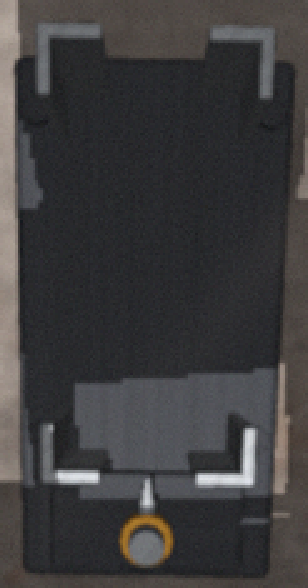

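```bash
python3 - <<'E'
from h import *
d=np.load("w1.npz");K,P=d["K"],d["P"]
c=np.array([[38,24],[275,26],[42,484],[256,488]])/2.5+[262,10]
w=ray(c,K,P,.08)[:,:2];print(w, w.mean(0), w[2]-w[0],w[3]-w[1],w[1]-w[0])
b=np.array([[16,60],[294,62],[23,572],[270,572]])/2.5+[262,10]
w=ray(b,K,P,.02)[:,:2];print("base",w,w.mean(0))
for z in(.056,.068):print(z,ray(np.array([[148,476]])/2.5+[262,10],K,P,z),ray([[320.8,226.4]],K,P,z+.016))
go(.6,.357,.12,181.4)
E
```

```text
[[0.503  0.1354]
 [0.5033 0.1994]
 [0.6278 0.1332]
 [0.6288 0.1985]] [0.5657 0.1666] [ 0.1248 -0.0022] [ 0.1256 -0.0009] [0.0003 0.0639]
base [[0.4957 0.1213]
 [0.4959 0.2135]
 [0.6708 0.118 ]
 [0.6705 0.2122]] [0.5832 0.1662]
0.056 [[0.6287 0.1655 0.056 ]] [[0.6472 0.1653 0.072 ]]
0.068 [[0.627  0.1655 0.068 ]] [[0.6446 0.1653 0.084 ]]
shift cm [ 5.32 19.11 14.22] turn [ 0.    -0.001 -0.02 ] dist 24.4
```

Nest stacking centre ≈ (0.5657, 0.1662), yaw ≈ −0.8°. Iron spacing 125 × 64 is plausible, and the pointer at 64 mm favours gauge 3 (to be confirmed). Next I grip the first plate once, open, and look, which calibrates camera against gripper.

```bash
python3 -m crank '[[1.37,4.8,2.5,0,0,-0.024,0],[1.37,4.8,2.5,0,0,0,0],[1.37,4.8,2.5,0,0,0,0],[1.3,4.8,2.5,0,0,0,0],[0,0,0,0,0,0,0]]'
python3 - <<'E'
from h import *
go(.5998,.3568,.073,181.4)
E
```

```text
time: 2.88
position: [0.5918, 0.3608, 0.1599]
tool_rot: [-0.018, 1.0, -0.001, -0.003]
ft_force: [0.2, 0.1, -0.2]
grip_width: 0.0871
grip_force: 0.0
shift cm [-0.83 -0.42  8.69] turn [-0.001 -0.006  0.012] dist 8.74
```

```bash
python3 -m crank '[[-0.83,-0.42,0,0,0,0.011,0],[0,0,4.3,0,0,0,0],[0,0,4.35,0,0,0,0],[0,0,0,0,0,0,0],[0,0,0,0,0,0,0]]'
python3 -m crank '[[0,0,0,0,0,0,0.6],[0,0,0,0,0,0,0.6],[0,0,0,0,0,0,0.6],[0,0,0,0,0,0,0.6]]' 25
python3 -m crank '[[0,0,0,0,0,0,0],[0,0,0,0,0,0,0],[0,0,0,0,0,0,0],[-4,0,-5.5,0,0,0,0],[-4,0,-5.5,0,0,0,0]]'
python3 -m crank '[[0,0,0,0,0,0,0],[0,0,0,0,0,0,0],[0,0,0,0,0,0,0]]'
python3 - <<'E'
from h import *
im,K,P=shot("wrist");h=cv2.cvtColor(im,cv2.COLOR_RGB2HSV)
w=(h[...,2]>180)&(h[...,1]<40);w[280:]=0
for r in rects(w,K,P,.012,300): print(r)
o=robot.get_obs();print(o["position"],R.from_quat(o["tool_rot"]).as_matrix())
cv2.imwrite("pics/w2.png",im[:,:,::-1])
E
```

```text
time: 3.5
position: [0.607, 0.3517, 0.0777]
tool_rot: [-0.008, 1.0, 0.0, 0.001]
ft_force: [0.0, 0.5, 0.4]
grip_width: 0.0872
grip_force: 0.0
time: 4.0
position: [0.6055, 0.3526, 0.0761]
tool_rot: [-0.009, 1.0, 0.0, 0.0]
ft_force: [-0.5, 2.4, 0.7]
grip_width: 0.055
grip_force: 0.9
time: 4.62
position: [0.6789, 0.3535, 0.1769]
tool_rot: [-0.009, 1.0, -0.0, -0.001]
ft_force: [2.0, -0.2, -0.0]
grip_width: 0.0865
grip_force: 0.0
time: 5.0
position: [0.6766, 0.3532, 0.1743]
tool_rot: [-0.009, 1.0, -0.001, -0.003]
ft_force: [-0.4, -0.7, -0.6]
grip_width: 0.087
grip_force: 0.0
(629.6, 355.7, 49.5, 48.9, -89.0, array([329., 185.]))
(525.2, 525.4, 50.5, 18.4, -89.0, array([606.,  13.]))
[0.6768 0.3533 0.1744] [[-0.9998 -0.0177 -0.005 ]
 [-0.0177  0.9998 -0.0016]
 [ 0.005  -0.0015 -1.    ]]
```

Camera y agrees with the gripper's touch to within ~1 mm. Now for the real grip.

```bash
python3 -m crank '[[3.85,0.19,4.5,0,0,0,0],[3.85,0.19,4.0,0,0,0,0],[0,0,1.6,0,0,0,0],[0,0,0,0,0,0,0.35],[0,0,0,0,0,0,0.35]]'
python3 -m crank '[[0,0,0,0,0,0,1],[0,0,0,0,0,0,1],[0,0,0,0,0,0,1],[0,0,0,0,0,0,1],[0,0,0,0,0,0,1]]' 30
python3 - <<'E'
from h import *
print(robot.get_obs()["position"],robot.get_obs()["grip_force"])
go(.5657,.166,.17,179.2)
E
```

```text
time: 5.68
position: [0.6041, 0.3563, 0.077]
tool_rot: [-0.008, 1.0, 0.001, 0.002]
ft_force: [0.0, -1.2, 0.0]
grip_width: 0.0746
grip_force: 0.0
time: 6.3
position: [0.6025, 0.3559, 0.0766]
tool_rot: [-0.009, 1.0, 0.0, 0.001]
ft_force: [1.4, -2.1, 4.9]
grip_width: 0.0494
grip_force: 30.0
[0.6025 0.3559 0.0766] 30.00098079442978
shift cm [  4.   -18.92  -9.35] turn [0.    0.002 0.031] dist 21.48
```

```bash
python3 -m crank '[[0,0,-4.8,0,0,0,1],[0,0,-4.8,0,0,0,1],[0.93,-4.73,0,0,0,0,1],[0.93,-4.73,0,0,0,0,1],[0.93,-4.73,0,0,0,0,1]]'
python3 -m crank '[[0.93,-4.73,0,0,0,0.031,1],[0,0,0,0,0,0,1],[0,0,0,0,0,0,1],[0,0,0,0,0,0,1]]'
python3 - <<'E'
from h import *
print(robot.get_obs()["position"],robot.get_obs()["grip_force"])
go(.5684,.166,.105,179.2)
cv2.imwrite("pics/w3.png",shot("wrist")[0][:,:,::-1])
E
```

```text
time: 6.92
position: [0.5751, 0.2127, 0.1712]
tool_rot: [-0.009, 1.0, 0.0, -0.001]
ft_force: [0.1, -0.0, -1.8]
grip_width: 0.0496
grip_force: 30.0
time: 7.42
position: [0.5679, 0.1673, 0.1716]
tool_rot: [0.006, 1.0, 0.0, 0.0]
ft_force: [-0.0, -0.0, -1.0]
grip_width: 0.0491
grip_force: 30.0
[0.5679 0.1673 0.1716] 29.99960482120514
shift cm [-0.05 -0.14  6.66] turn [0.    0.    0.002] dist 6.66
```

View pics/w3.png

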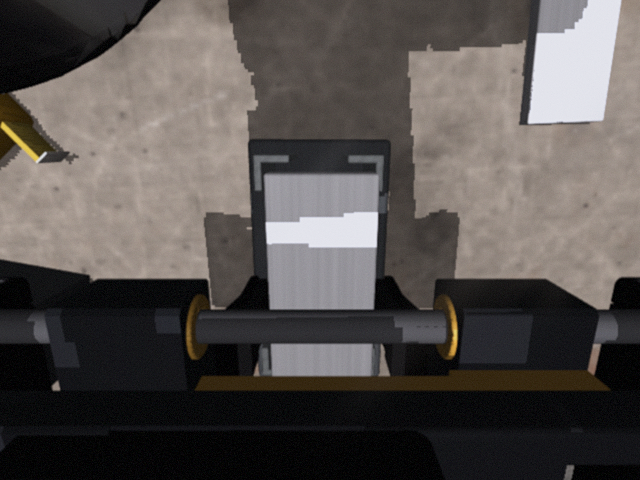

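The held plate is at cols 265–378, centred on the irons (254–388). Its end edge is at row 173, and the irons' outer edge is at row ~156. Checking x.

```bash
python3 - <<'E'
from h import *
i=cams.camera_info("wrist");K,P=i["intrinsics"],np.array(i["pose"])
print(ray([[265,173],[378,172.5]],K,P,.107),ray([[253,155.5],[389,155.5]],K,P,.08))
E
```

```text
[[0.5095 0.1443 0.107 ]
 [0.5098 0.1927 0.107 ]] [[0.5027 0.1346 0.08  ]
 [0.5035 0.202  0.08  ]]
```

```bash
python3 -m crank '[[-0.1,0,1,0,0,0,1],[0,0,3,0,0,0,1],[0,0,2.5,0,0,0,1],[0,0,0.4,0,0,0,1],[0,0,0,0,0,0,1]]'
python3 -m crank '[[0,0,0.3,0,0,0,1],[0,0,0,0,0,0,1]]'
python3 -m crank '[[0,0,0.2,0,0,0,1],[0,0,0,0,0,0,1]]'
```

```text
time: 8.1
position: [0.569, 0.1665, 0.1026]
tool_rot: [0.007, 1.0, -0.0, -0.0]
ft_force: [0.7, -0.3, -1.6]
grip_width: 0.0491
grip_force: 30.0
time: 8.35
position: [0.5692, 0.1662, 0.1005]
tool_rot: [0.007, 1.0, 0.0, 0.001]
ft_force: [-0.4, 0.6, -1.6]
grip_width: 0.0491
grip_force: 30.0
time: 8.6
position: [0.5689, 0.1661, 0.098]
tool_rot: [0.007, 1.0, -0.0, 0.0]
ft_force: [0.4, -0.2, -1.2]
grip_width: 0.0494
grip_force: 30.0
```

```bash
python3 -m crank '[[0,0,0.15,0,0,0,1],[0,0,0,0,0,0,0],[0,0,0,0,0,0,0],[0,0,0,0,0,0,0],[0,0,0,0,0,0,0]]'
python3 -m crank '[[0,0,-5.2,0,0,0,0],[0,0,-5.2,0,0,0,0],[1,5.4,0,0,0,0,0],[1,5.4,0,0,0,0,0],[1,5.4,0,0,0,0,0]]'
python3 -m crank '[[0,0,0,0,0,0,0],[0,0,0,0,0,0,0],[0,0,0,0,0,0,0]]'
python3 - <<'E'
from h import *
im,K,P=shot("wrist");h=cv2.cvtColor(im,cv2.COLOR_RGB2HSV)
w=(h[...,2]>170)&(h[...,1]<40);w[280:]=0
for r in rects(w,K,P,.012,300): print(r)
cv2.imwrite("pics/w4.png",im[:,:,::-1])
go(.431,.328,.15,181)
E
```

```text
time: 9.22
position: [0.5689, 0.1662, 0.0964]
tool_rot: [0.007, 1.0, 0.0, 0.0]
ft_force: [-0.3, -0.6, -0.2]
grip_width: 0.081
grip_force: 0.0
time: 9.85
position: [0.5409, 0.3299, 0.2007]
tool_rot: [0.007, 1.0, 0.0, 0.0]
ft_force: [1.0, 0.4, -0.4]
grip_width: 0.0872
grip_force: 0.0
time: 10.22
position: [0.5414, 0.3272, 0.2002]
tool_rot: [0.008, 1.0, -0.0, -0.0]
ft_force: [-0.5, 0.1, -0.5]
grip_width: 0.0872
grip_force: 0.0
(544.7, 154.2, 61.5, 53.5, -0.9, array([104., 244.]))
(522.3, 533.7, 84.9, 82.8, 11.8, array([586., 205.]))
(408.0, 340.1, 65.3, 25.5, 2.5, array([342.,  44.]))
shift cm [11.05 -0.08  5.03] turn [-0.    -0.    -0.033] dist 12.14
```

View pics/w4.png

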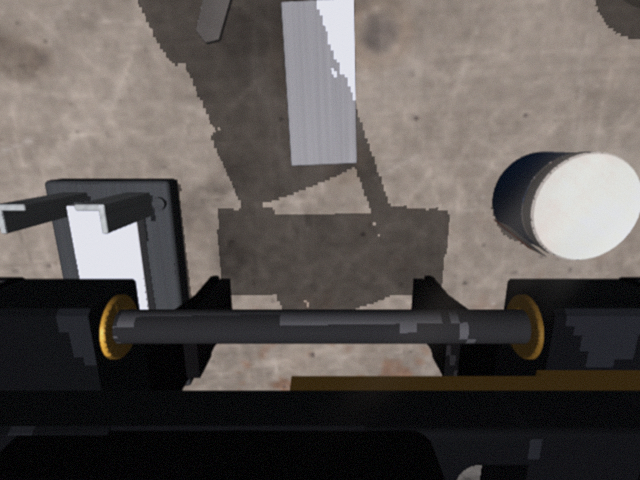

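Plate A lies in the nest at left. Plate B's near corners are (290,165) and (356,162), and its far end is around row 0–2.

```bash
python3 - <<'E'
from h import *
i=cams.camera_info("wrist");K,P=i["intrinsics"],np.array(i["pose"])
w=ray([[290,165.5],[356.5,163],[282,2],[354.5,-1]],K,P,.012)[:,:2]
print(w,w.mean(0)); a=np.degrees(np.arctan2(*(w[:2].mean(0)-w[2:].mean(0))[::-1])); e=np.degrees(np.arctan2(*(w[1]-w[0])[::-1]))-90;print(a,e)
d=w[:2].mean(0); t=np.radians(1.5); c=d-.055*np.array([np.cos(t),np.sin(t)]);print(c)
go(*c,.071,181.5)
E
```

```text
[[0.4862 0.3044]
 [0.4851 0.3549]
 [0.3769 0.303 ]
 [0.3759 0.3525]] [0.431  0.3287]
0.9745203317226577 1.2156752105247222
[0.4306 0.3282]
shift cm [11.09 -0.06 12.93] turn [-0.    -0.    -0.042] dist 17.03
```

```bash
python3 -m crank '[[5.5,0,2.5,0,0,-0.034,0],[5.5,0,2.5,0,0,0,0],[0.1,0,4.2,0,0,0,0],[0,0,3.5,0,0,0,0],[0,0,0,0,0,0,0]]'
python3 -m crank '[[0,0,0,0,0,0,0.35],[0,0,0,0,0,0,0.35]]'
python3 - <<'E'
from h import *
print(robot.get_obs()["position"]);go(.4305,.3285,.0735,181.1)
E
```

```text
time: 10.9
position: [0.4305, 0.3271, 0.072]
tool_rot: [-0.009, 1.0, -0.0, -0.001]
ft_force: [0.1, 1.0, 0.3]
grip_width: 0.0872
grip_force: 0.0
time: 11.15
position: [0.4306, 0.3278, 0.0738]
tool_rot: [-0.01, 1.0, 0.0, 0.0]
ft_force: [0.6, 0.4, 1.3]
grip_width: 0.0743
grip_force: 0.0
[0.4306 0.3278 0.0738]
shift cm [0.01 0.07 0.03] turn [0.    0.001 0.   ] dist 0.08
```

```bash
python3 -m crank '[[0,0.07,0,0,0,0,1],[0,0,0,0,0,0,1],[0,0,0,0,0,0,1],[0,0,0,0,0,0,1],[0,0,0,0,0,0,1]]' 30
python3 -m crank '[[0,0,-5,0,0,0,1],[0,0,-5,0,0,0,1],[-3.31,-4.09,0,0,0,0,1],[-3.31,-4.09,0,0,0,0,1],[-3.31,-4.09,0,0,0,0,1]]'
python3 -m crank '[[-3.31,-4.09,0,0,0,0.033,1],[0,0,0,0,0,0,1],[0,0,0,0,0,0,1],[0,0,0,0,0,0,1]]'
python3 - <<'E'
from h import *
im,K,P=shot("wrist");np.savez("w5.npz",im=im,K=K,P=P)
o=robot.get_obs();zt=o["position"][2]-.0738+.012;print(o["position"],o["grip_force"],zt)
go(.5663,.1668,.115,179.2)
cv2.imwrite("pics/w5.png",cv2.resize(im[120:290,220:420],None,fx=3,fy=3,interpolation=0)[:,:,::-1])
E
```

```text
time: 11.78
position: [0.4301, 0.3289, 0.0736]
tool_rot: [-0.01, 1.0, 0.0, 0.0]
ft_force: [0.2, -0.8, 2.8]
grip_width: 0.0495
grip_force: 30.0
time: 12.4
position: [0.5323, 0.2072, 0.1731]
tool_rot: [-0.01, 1.0, 0.0, -0.0]
ft_force: [-0.3, 0.6, -2.9]
grip_width: 0.0493
grip_force: 30.0
time: 12.9
position: [0.5644, 0.169, 0.1729]
tool_rot: [0.006, 1.0, 0.0, -0.001]
ft_force: [-0.1, 0.8, -2.2]
grip_width: 0.0494
grip_force: 30.0
[0.5645 0.1691 0.173 ] 29.996158182621002 0.11123322534902237
shift cm [-0.19 -0.23  5.8 ] turn [ 0.    -0.002  0.003] dist 5.81
```

View pics/w5.png

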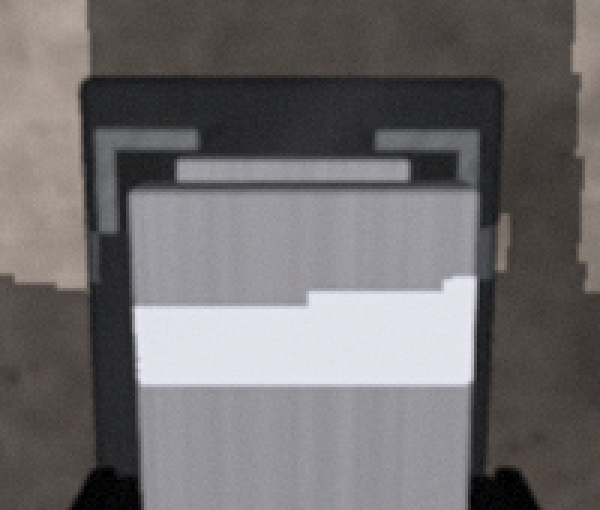

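The held plate's end edge is at px (263..379,183) and the irons' outer edge at (251.7..380,162.7), so it sits about 2–3 mm toward +y. The placed plate is visible below.

```bash
python3 - <<'E'
from h import *
d=np.load("w5.npz");K,P=d["K"],d["P"]
f=lambda l:np.array(l)/3+[220,120]
a=ray(f([[129,190],[477,190]]),K,P,.111);b=ray(f([[95,128],[480,128]]),K,P,.08);c=ray(f([[176,158],[411,158]]),K,P,.032)
print(a,b,c,sep="\n");print("move x",b[:,0].mean()+.0075-a[:,0].mean(),"y",b[:,1].mean()-a[:,1].mean())
E
```

```text
[[0.5099 0.1451 0.111 ]
 [0.5104 0.1943 0.111 ]]
[[0.5025 0.135  0.08  ]
 [0.5032 0.1994 0.08  ]]
[[0.5108 0.1427 0.032 ]
 [0.5114 0.1925 0.032 ]]
move x 0.00020584030984738266 y -0.0025428085586245985
```

```bash
python3 -m crank '[[-0.03,-0.24,0,0,0,0,1],[0,0,3,0,0,0,1],[0,0,2.6,0,0,0,1],[0,0,0.6,0,0,0,1],[0,0,0.2,0,0,0,1]]'
python3 -m crank '[[0,0,0.15,0,0,0,1],[0,0,0,0,0,0,1]]'
```

```text
time: 13.58
position: [0.5666, 0.1659, 0.1102]
tool_rot: [0.006, 1.0, 0.0, 0.001]
ft_force: [-0.1, 0.5, 3.6]
grip_width: 0.0498
grip_force: 30.0
time: 13.82
position: [0.5668, 0.1658, 0.1088]
tool_rot: [0.006, 1.0, 0.0, 0.001]
ft_force: [2.2, 1.7, 3.5]
grip_width: 0.0492
grip_force: 30.0
```

```bash
python3 -m crank '[[0,0,0.1,0,0,0,1],[0,0,0,0,0,0,1]]'; python3 -m crank '[[0,0,0.1,0,0,0,1],[0,0,0,0,0,0,1]]'
```

```text
time: 14.08
position: [0.567, 0.1657, 0.1073]
tool_rot: [0.007, 1.0, 0.0, 0.001]
ft_force: [2.8, 1.2, 3.8]
grip_width: 0.0497
grip_force: 30.0
time: 14.32
position: [0.5664, 0.1655, 0.1059]
tool_rot: [0.006, 1.0, -0.0, 0.0]
ft_force: [4.1, 1.5, 3.2]
grip_width: 0.0498
grip_force: 30.0
```

```bash
python3 -m crank '[[0,0,0,0,0,0,0],[0,0,0,0,0,0,0],[0,0,0,0,0,0,0],[0,0,0,0,0,0,0]]'
python3 -m crank '[[0,0,-5.2,0,0,0,0],[0,0,-5.2,0,0,0,0],[-4.2,0,-2,0,0,0,0],[-4.2,0,-2,0,0,0,0],[0,0,0,0,0,0,0]]'
python3 -m crank '[[0,0,0,0,0,0,0],[0,0,0,0,0,0,0]]'
python3 - <<'E'
from h import *
im,K,P=shot("wrist");np.savez("w6.npz",im=im,K=K,P=P)
cv2.imwrite("pics/w6.png",cv2.resize(im[0:260,220:420],None,fx=2.3,fy=2.3,interpolation=0)[:,:,::-1])
print(robot.get_obs()["position"]);go(.66,-.212,.2,158)
E
```

```text
time: 14.82
position: [0.5656, 0.1655, 0.1056]
tool_rot: [0.006, 1.0, -0.0, -0.001]
ft_force: [-0.1, 0.3, -0.1]
grip_width: 0.0813
grip_force: 0.0
time: 15.45
position: [0.6538, 0.1642, 0.2522]
tool_rot: [0.007, 1.0, 0.0, 0.004]
ft_force: [-0.1, 0.2, -0.8]
grip_width: 0.087
grip_force: 0.0
time: 15.7
position: [0.6481, 0.1646, 0.2485]
tool_rot: [0.006, 1.0, -0.0, -0.002]
ft_force: [1.0, -0.7, 0.3]
grip_width: 0.0873
grip_force: 0.0
[0.6484 0.1646 0.2487]
shift cm [ -1.65 -37.64   4.88] turn [-0.001 -0.003  0.371] dist 37.99
```

View pics/w6.png

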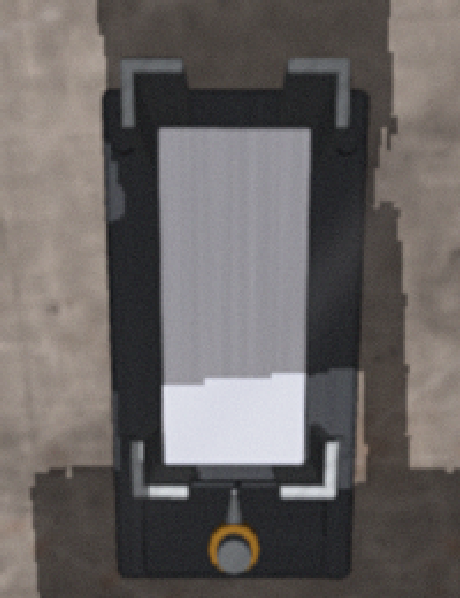

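The upper plate spans crop rows 128–465 and cols 158–310. The lower plate's +x end shows at row ~480. Checking both against the irons' walls.

```bash
python3 - <<'E'
from h import *
d=np.load("w6.npz");K,P=d["K"],d["P"]
f=lambda l:np.array(l)/2.3+[220,0]
print(ray(f([[158,128],[310,128],[163,465],[303,465]]),K,P,.044));print("low",ray(f([[235,480]]),K,P,.032))
print("irons",ray(f([[121,59],[350,59],[134,498],[336,498]]),K,P,.08))
for z in(.056,.068):print(z,ray(f([[235,490]]),K,P,z))
E
```

```text
[[0.5125 0.1421 0.044 ]
 [0.5131 0.1915 0.044 ]
 [0.6226 0.14   0.044 ]
 [0.6232 0.1902 0.044 ]]
low [[0.6303 0.1657 0.032 ]]
irons [[0.5028 0.1352 0.08  ]
 [0.5036 0.1994 0.08  ]
 [0.6277 0.1335 0.08  ]
 [0.6285 0.1979 0.08  ]]
0.056 [[0.6298 0.1657 0.056 ]]
0.068 [[0.6277 0.1657 0.068 ]]
```

Top plate sits within the irons (centre x 0.568, y 0.166). The pointer's x fits gauge 3 again: 0.6298 against the expected 0.6297. Next plate is the one at (0.575, −0.212).

```bash
python3 -m crank '[[0,-5.8,0.4,0,0,0,0],[0,-5.8,0.4,0,0,0,0],[0,-5.8,0.4,0,0,0,0],[0,-5.8,0.4,0,0,0,0],[0,-5.8,0.4,0,0,0,0]]'
python3 -m crank '[[0,-5.8,0.4,0,0,0,0],[-0.5,-5.8,0.4,0,0,0,0],[0,0,0,0,0,0.185,0],[0,0,0,0,0,0.185,0],[0,0,0,0,0,0,0]]'
python3 -m crank '[[0,0,0,0,0,0,0],[0,0,0,0,0,0,0]]'
python3 - <<'E'
from h import *
im,K,P=shot("wrist");np.savez("w7.npz",im=im,K=K,P=P);h=cv2.cvtColor(im,cv2.COLOR_RGB2HSV)
w=(h[...,2]>150)&(h[...,1]<35);w[280:]=0
for r in rects(w,K,P,.012,300): print(r)
cv2.imwrite("pics/w7.png",im[:,:,::-1])
print(robot.get_obs()["position"]);
E
```

```text
time: 16.38
position: [0.6454, -0.1267, 0.2293]
tool_rot: [0.006, 1.0, 0.0, -0.001]
ft_force: [0.1, 0.3, 0.6]
grip_width: 0.0873
grip_force: 0.0
time: 17.0
position: [0.6491, -0.2412, 0.2212]
tool_rot: [0.189, 0.982, 0.0, -0.001]
ft_force: [0.1, 0.2, -0.1]
grip_width: 0.0871
grip_force: 0.0
time: 17.25
position: [0.6498, -0.2411, 0.2218]
tool_rot: [0.189, 0.982, 0.0, -0.0]
ft_force: [-0.3, -0.7, -0.3]
grip_width: 0.0868
grip_force: 0.0
(592.2, -361.4, 110.9, 50.5, -11.8, array([163., 215.]))
(596.9, -204.5, 77.7, 28.7, -25.1, array([333., 158.]))
(564.1, -229.9, 114.7, 32.6, -37.5, array([301., 118.]))
(553.6, -59.7, 38.8, 22.9, 83.3, array([497.,  29.]))
(461.0, -370.0, 109.9, 50.3, 15.2, array([72., 66.]))
[ 0.6499 -0.2411  0.2219]
```

View pics/w7.png

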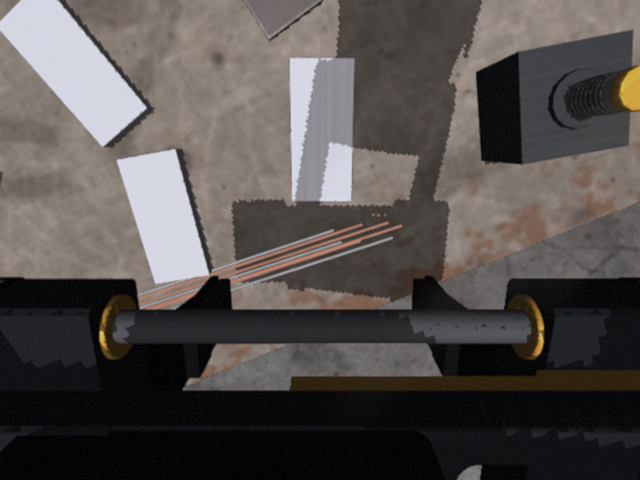

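Plate C corners are (290,58), (354,58), (352,202) and (291,202). The holder is at the right.

```bash
python3 - <<'E'
from h import *
d=np.load("w7.npz");K,P=d["K"],d["P"]
w=ray([[290,57.5],[354.5,57.5],[291,202],[352.5,202]],K,P,.012)[:,:2];c=w.mean(0)
e=w[:2].mean(0)-w[2:].mean(0);print(w,c,np.linalg.norm(e),np.degrees(np.arctan2(e[1],e[0])))
go(*c,.0725,np.degrees(np.arctan2(e[1],e[0])))
E
```

```text
[[ 0.5164 -0.2127]
 [ 0.5346 -0.1671]
 [ 0.6183 -0.2552]
 [ 0.6375 -0.2073]] [ 0.5767 -0.2106] 0.11045128447937722 158.01400991973605
shift cm [ 7.93  0.12 14.94] turn [-0.    -0.     0.003] dist 16.91
```

```bash
python3 -m crank '[[3.97,0.06,3.5,0,0,0,0],[3.97,0.06,3.5,0,0,0,0],[0,0,4.5,0,0,0,0],[0,0,3.5,0,0,0,0],[0,0,0,0,0,0,0]]'
python3 -m crank '[[0,0,0,0,0,0,0.35],[0,0,0,0,0,0,0.35]]'
python3 - <<'E'
from h import *
print(robot.get_obs()["position"]);go(.5767,-.2106,.0730,158)
E
```

```text
time: 17.92
position: [0.5773, -0.2111, 0.0715]
tool_rot: [0.19, 0.982, -0.0, 0.001]
ft_force: [0.3, 0.2, -0.1]
grip_width: 0.0868
grip_force: 0.0
time: 18.18
position: [0.5768, -0.2107, 0.0721]
tool_rot: [0.19, 0.982, -0.0, 0.0]
ft_force: [0.2, -0.6, -0.3]
grip_width: 0.0743
grip_force: 0.0
[ 0.5768 -0.2107  0.0721]
shift cm [ 0.01  0.01 -0.09] turn [-0.     0.     0.002] dist 0.09
```

```bash
python3 -m crank '[[0,0,0,0,0,0,1],[0,0,0,0,0,0,1],[0,0,0,0,0,0,1],[0,0,0,0,0,0,1],[0,0,0,0,0,0,1]]' 30
python3 -m crank '[[0,0,-5.2,0,0,0,1],[0,0,-5.2,0,0,0,1],[0,0,-5.2,0,0,0,1],[0,0,0,0,0,-0.185,1],[0,0,0,0,0,-0.185,1]]'
python3 -m crank '[[0.14,5.38,0,0,0,0,1],[0.14,5.38,0,0,0,0,1],[0.14,5.38,0,0,0,0,1],[0.14,5.38,0,0,0,0,1],[0.14,5.38,0,0,0,0,1]]'
python3 -m crank '[[0.14,5.38,0,0,0,0,1],[0.14,5.3,2.5,0,0,0,1],[0,0,2.5,0,0,0,1],[0,0,0,0,0,0,1],[0,0,0,0,0,0,1]]'
python3 - <<'E'
from h import *
im,K,P=shot("wrist");np.savez("w8.npz",im=im,K=K,P=P)
o=robot.get_obs();zt=o["position"][2]-.0725+.012;print(o["position"],o["grip_force"],zt)
go(.5665,.1660,.12,179.2)
cv2.imwrite("pics/w8.png",cv2.resize(im[120:290,220:420],None,fx=3,fy=3,interpolation=0)[:,:,::-1])
E
```

```text
time: 18.8
position: [0.5767, -0.2108, 0.0719]
tool_rot: [0.19, 0.982, -0.0, 0.0]
ft_force: [-0.4, -0.2, 1.4]
grip_width: 0.0498
grip_force: 30.0
time: 19.42
position: [0.5765, -0.2106, 0.2286]
tool_rot: [0.003, 1.0, -0.0, 0.0]
ft_force: [-0.2, -0.2, -1.5]
grip_width: 0.0496
grip_force: 30.0
time: 20.05
position: [0.5725, 0.06, 0.2274]
tool_rot: [0.007, 1.0, 0.0, -0.0]
ft_force: [0.3, -0.5, -2.5]
grip_width: 0.0498
grip_force: 30.0
time: 20.68
position: [0.572, 0.1647, 0.1782]
tool_rot: [0.007, 1.0, -0.0, 0.0]
ft_force: [-0.2, -0.7, -2.3]
grip_width: 0.0496
grip_force: 30.0
[0.5724 0.1645 0.1787] 29.999560117721558 0.1181761587801089
shift cm [0.6  0.14 5.87] turn [0.    0.002 0.   ] dist 5.9
```

View pics/w8.png

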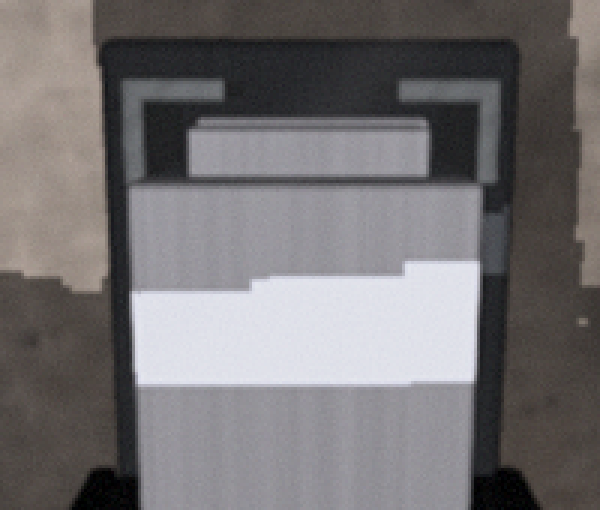

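Held plate edge is at crop (129..481,184) and the irons' outer edge at (121..501,79).

```bash
python3 - <<'E'
from h import *
d=np.load("w8.npz");K,P=d["K"],d["P"]
f=lambda l:np.array(l)/3+[220,120]
a=ray(f([[129,184],[481,184]]),K,P,.1175);b=ray(f([[121,79],[501,79]]),K,P,.08);c=ray(f([[188,128],[430,128]]),K,P,.044)
print(a,b,c,sep="\n");print("move x",b[:,0].mean()+.0075-a[:,0].mean(),"y",b[:,1].mean()-a[:,1].mean())
E
```

```text
[[0.5167 0.1412 0.1175]
 [0.5174 0.1905 0.1175]]
[[0.5025 0.1348 0.08  ]
 [0.5034 0.1994 0.08  ]]
[[0.5123 0.1421 0.044 ]
 [0.513  0.1915 0.044 ]]
move x -0.006616508291477863 y 0.0012303747588251757
```

```bash
python3 -m crank '[[0.62,0.12,0,0,0,0,1],[0,0,3,0,0,0,1],[0,0,2.4,0,0,0,1],[0,0,0.4,0,0,0,1],[0,0,0,0,0,0,1]]'
python3 -m crank '[[0,0,0.3,0,0,0,1],[0,0,0,0,0,0,1]]'; python3 -m crank '[[0,0,0.15,0,0,0,1],[0,0,0,0,0,0,1]]'
```

```text
time: 21.35
position: [0.5658, 0.1662, 0.1205]
tool_rot: [0.007, 1.0, 0.0, 0.0]
ft_force: [0.6, 0.4, -2.5]
grip_width: 0.0495
grip_force: 30.0
time: 21.6
position: [0.5658, 0.1664, 0.1175]
tool_rot: [0.006, 1.0, 0.0, 0.001]
ft_force: [-0.2, -0.7, -2.5]
grip_width: 0.0494
grip_force: 30.0
time: 21.85
position: [0.5658, 0.1665, 0.1159]
tool_rot: [0.006, 1.0, 0.0, 0.001]
ft_force: [0.1, 0.4, 2.5]
grip_width: 0.0498
grip_force: 30.0
```

```bash
python3 -m crank '[[0,0,0,0,0,0,0],[0,0,0,0,0,0,0],[0,0,0,0,0,0,0],[0,0,0,0,0,0,0]]'
python3 -m crank '[[0,0,-5.2,0,0,0,0],[0,0,-5.2,0,0,0,0],[-5,0,1,0,0,0,0],[-5,0,1,0,0,0,0],[-5,0,1,0,0,0,0]]'
python3 -m crank '[[0,0,0,0,0,0,0],[0,0,0,0,0,0,0],[0,0,0,0,0,0,0]]'
python3 - <<'E'
from h import *
im,K,P=shot("wrist");np.savez("w9.npz",im=im,K=K,P=P)
cv2.imwrite("pics/w9.png",cv2.resize(im[0:260,200:440],None,fx=2.3,fy=2.3,interpolation=0)[:,:,::-1])
print(robot.get_obs()["position"])
E
```

```text
time: 22.35
position: [0.5654, 0.1664, 0.1153]
tool_rot: [0.006, 1.0, -0.0, -0.0]
ft_force: [-0.2, 0.1, -0.6]
grip_width: 0.0814
grip_force: 0.0
time: 22.98
position: [0.7168, 0.1645, 0.1895]
tool_rot: [0.006, 1.0, 0.0, 0.0]
ft_force: [0.9, -0.1, 0.1]
grip_width: 0.0871
grip_force: 0.0
time: 23.35
position: [0.7141, 0.1648, 0.1897]
tool_rot: [0.006, 1.0, -0.0, -0.001]
ft_force: [0.8, -0.6, -0.0]
grip_width: 0.0871
grip_force: 0.0
[0.7143 0.1648 0.1899]
```

View pics/w9.png

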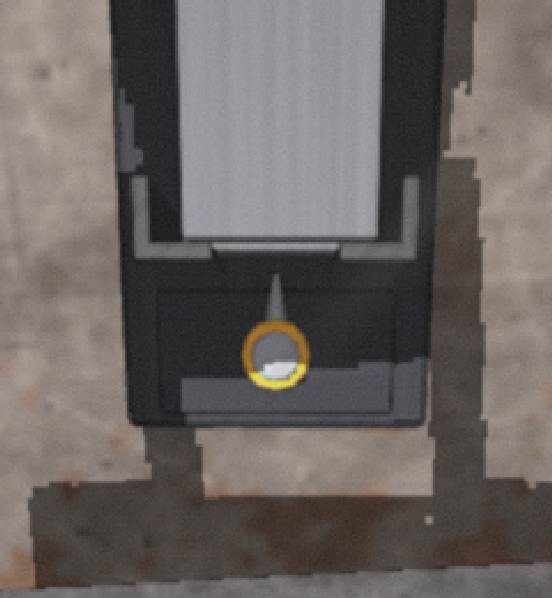

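Pointer tip is at crop (276,275), i.e. px (320,119.6). The stack's end is at crop row 238, with a lower plate's end at row ~250. Triangulating the tip.

```bash
python3 - <<'E'
from h import *
obs=[("w1",(321.2,200.4)),("w6",(322.2,213)),("w9",(320,119.6))]
M=np.zeros((3,3));v=np.zeros(3)
for n,p in obs:
    D=np.load(n+".npz");K,P=D["K"],D["P"];d=P[:3,:3]@np.linalg.inv(K)@[*p,1];d/=np.linalg.norm(d)
    N=np.eye(3)-np.outer(d,d);M+=N;v+=N@P[:3,3]
print(np.linalg.solve(M,v))
for z in(.056,.068):print(z,ray([320,119.6],K,P,z))
f=lambda l:np.array(l)/2.3+[200,0]
print("stack end",ray(f([[182,238],[378,238]]),K,P,.056)); 
for z in (.032,.044):print(ray(f([[276,251]]),K,P,z))
print("irons",ray(f([[134,259],[417,259]]),K,P,.08),"\nfoot",ray(f([[158,290],[393,412]]),K,P,.028))
E
```

```text
[0.6294 0.1655 0.0555]
0.056 [[0.6295 0.1653 0.056 ]]
0.068 [[0.6303 0.1653 0.068 ]]
stack end [[0.6202 0.1414 0.056 ]
 [0.6208 0.1915 0.056 ]]
[[0.6214 0.1653 0.032 ]]
[[0.6225 0.1654 0.044 ]]
irons [[0.6272 0.1328 0.08  ]
 [0.628  0.1978 0.08  ]] 
foot [[0.6313 0.1308 0.028 ]
 [0.6673 0.2    0.028 ]]
```

Pointer tip z = 55.5 mm, so gauge 3 is fitted and the 3 plates are right. Next is the blank. It lies near the mask, so I'll look at it from above first.

```bash
python3 -m crank '[[0,0,-4,0,0,0,0],[0,0,-4,0,0,0,0],[2.63,-5.4,0,0,0,0,0],[2.63,-5.4,0,0,0,0,0],[2.63,-5.4,0,0,0,0,0]]'
python3 -m crank '[[2.63,-5.4,0,0,0,0,0],[2.63,-5.4,0,0,0,0,0],[2.63,-5.4,0,0,0,0,0],[2.63,-5.4,0,0,0,0,0],[0,0,0,0,0,0,0]]'
python3 -m crank '[[0,0,0,0,0,0,0],[0,0,0,0,0,0,0]]'
python3 - <<'E'
from h import *
im,K,P=shot("wrist");np.savez("w10.npz",im=im,K=K,P=P)
cv2.imwrite("pics/w10.png",im[:,:,::-1])
print(robot.get_obs()["position"])
E
```

```text
time: 24.02
position: [0.6328, 0.0027, 0.2704]
tool_rot: [0.006, 1.0, -0.0, 0.001]
ft_force: [0.7, -1.0, -0.7]
grip_width: 0.0871
grip_force: 0.0
time: 24.65
position: [0.5245, -0.2143, 0.2702]
tool_rot: [0.009, 1.0, -0.001, 0.0]
ft_force: [-0.4, 0.9, -0.8]
grip_width: 0.087
grip_force: 0.0
time: 24.9
position: [0.5269, -0.2095, 0.2696]
tool_rot: [0.005, 1.0, 0.0, 0.0]
ft_force: [-0.1, 0.4, 0.1]
grip_width: 0.0869
grip_force: 0.0
[ 0.527  -0.2095  0.2695]
```

View pics/w10.png

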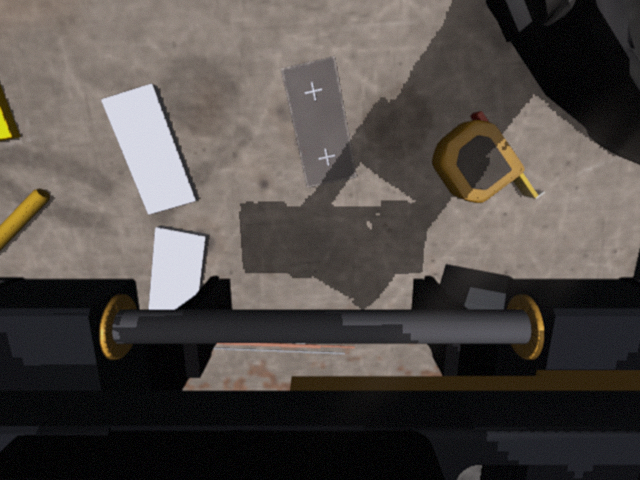

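Blank's crosses are at (313,91) and (326,157), facing up. The mask's edge runs from (487,5) to (620,150), with the tape at (480,160).

```bash
python3 - <<'E'
from h import *
d=np.load("w10.npz");im,K,P=d["im"],d["K"],d["P"]
g=im.astype(int).min(2)
pts=[]
for (u,v) in((313,91),(326,157)):
    s=g[v-12:v+13,u-12:u+13]; m=s>150; vv,uu=np.nonzero(m); pts.append((uu.mean()+u-12,vv.mean()+v-12))
w=ray(pts,K,P,.005)[:,:2];e=w[0]-w[1];print(pts,w,w.mean(0),np.linalg.norm(e),np.degrees(np.arctan2(e[1],e[0])))
for z in(0,.08,.15):print(z,ray([[487,5],[540,80],[600,145]],K,P,z)[:,:2].tolist())
c=ray([[283,70],[334,57.5],[308,187]],K,P,.005);print(c,(c[1]+c[2])/2)
i=cams.camera_info("top");print("mask top view px 357,300:",ray([357,300],i["intrinsics"],np.array(i["pose"]),.05),ray([357,300],i["intrinsics"],np.array(i["pose"]),.15))
go(*w.mean(0),.16,np.degrees(np.arctan2(e[1],e[0])))
E
```

```text
[(np.float64(312.73770491803276), np.float64(90.88524590163934)), (np.float64(325.98214285714283), np.float64(156.73214285714286))] [[ 0.4088 -0.2158]
 [ 0.4678 -0.2041]] [ 0.4383 -0.21  ] 0.06010628784517872 -168.74634979373806
0 [[0.33939257975275683, -0.06137073547769237], [0.40100597577417835, -0.005848752525558498], [0.45969108084265403, 0.060480413356065826]]
0.08 [[0.3654047461050778, -0.09380136557695164], [0.41343549950285446, -0.05051917625561747], [0.4591835022373017, 0.001187757873332057]]
0.15 [[0.3881653916633586, -0.12217816691380351], [0.4243113327654461, -0.08960579701941905], [0.45873937095761846, -0.05069331567405999]]
[[ 0.3909 -0.2425  0.005 ]
 [ 0.3811 -0.1963  0.005 ]
 [ 0.4965 -0.2219  0.005 ]] [ 0.4388 -0.2091  0.005 ]
mask top view px 357,300: [[ 0.3777 -0.1276  0.05  ]] [[ 0.3744 -0.1206  0.15  ]]
shift cm [ 8.87 -0.14 10.95] turn [ 0.     0.    -0.207] dist 14.09
```

```bash
python3 -m crank '[[0,0,0,0,0,-0.1035,0],[0,0,0,0,0,-0.1035,0],[3.45,0.85,3,0,0,0,0],[3.45,0.85,3,0,0,0,0],[0,0,4,0,0,0,0]]'
python3 -m crank '[[0,0,4,0,0,0,0],[0,0,0,0,0,0,0],[0,0,0,0,0,0,0]]'
python3 - <<'E'
from h import *
o=robot.get_obs();print(o["position"]);go(.456,-.2062,.0755,191.25)
im,K,P=shot("wrist");np.savez("w11.npz",im=im,K=K,P=P)
pts=[];g=im.astype(int).min(2);g[275:]=0
n,l,s,c=cv2.connectedComponentsWithStats((g>140).astype(np.uint8))
for k in range(1,n):
    if 15<s[k,4]<400: print(s[k],c[k],ray(c[k],K,P,.005))
cv2.imwrite("pics/w11.png",im[:,:,::-1])
E
```

```text
time: 25.58
position: [0.4541, -0.2059, 0.1692]
tool_rot: [-0.098, 0.995, 0.0, -0.0]
ft_force: [0.6, 0.0, -0.6]
grip_width: 0.0873
grip_force: 0.0
time: 25.95
position: [0.4565, -0.2075, 0.1302]
tool_rot: [-0.098, 0.995, -0.0, 0.001]
ft_force: [-0.8, -0.1, 0.6]
grip_width: 0.0869
grip_force: 0.0
[ 0.4565 -0.2075  0.1302]
shift cm [0.03 0.14 5.47] turn [-0.001  0.001 -0.001] dist 5.47
[  6   0  22  11 103] [16.8447  3.9806] [[ 0.3487 -0.3934  0.005 ]]
[ 43   0  27  11 111] [58.045  3.036] [[ 0.344 -0.372  0.005]]
[212   0  20  13 169] [222.2012   5.2544] [[ 0.3282 -0.2866  0.005 ]]
[524   0   8   3  16] [527.375   0.625] [[ 0.2947 -0.1287  0.005 ]]
[627   0  11   6  27] [631.4815   1.5185] [[ 0.2845 -0.0747  0.005 ]]
[177   2  11  12  51] [182.8824   7.1765] [[ 0.3331 -0.3069  0.005 ]]
[76  5  8  7 17] [79.7059  8.1765] [[ 0.3442 -0.3607  0.005 ]]
[39  9  9  8 28] [43.2857 11.7857] [[ 0.3497 -0.3797  0.005 ]]
[204  13  16  17 105] [210.1333  19.7333] [[ 0.3362 -0.292   0.005 ]]
[278  18  13   9  52] [283.0192  23.0192] [[ 0.3302 -0.2535  0.005 ]]
[424  21  18  13  61] [433.3443  28.11
[... 657 characters left out ...]

[290 139   7   4  22] [293.1818 140.5   ] [[ 0.3888 -0.2376  0.005 ]]
[310 168  28  29 198] [323.5707 182.3535] [[ 0.4089 -0.2156  0.005 ]]
[283 192   3  16  33] [283.7576 199.2424] [[ 0.4235 -0.2372  0.005 ]]
[251 202  11  10  32] [256.25   207.0625] [[ 0.4315 -0.2528  0.005 ]]
[121 207  10   6  23] [125.4783 210.087 ] [[ 0.4488 -0.3306  0.005 ]]
[183 207   7   7  21] [186.0476 210.2381] [[ 0.4417 -0.2944  0.005 ]]
[139 211  16  10  83] [146.8072 215.2169] [[ 0.4495 -0.3176  0.005 ]]
[110 227  14  15  82] [116.6585 234.4146] [[ 0.4653 -0.3351  0.005 ]]
[135 235  14   9  52] [142.4808 239.5962] [[ 0.4655 -0.3191  0.005 ]]
[152 259  30  16 273] [168.2418 265.5531] [[ 0.4794 -0.3019  0.005 ]]
```

Cross re-measured at (0.4089, −0.2156), same as before. Descending.

```bash
python3 -m crank '[[0.03,0.14,3,0,0,0,0.2],[0,0,2.4,0,0,0,0.3],[0,0,0.2,0,0,0,0.35],[0,0,0,0,0,0,0.35]]'
python3 -m crank '[[0,0,0.15,0,0,0,0.35],[0,0,0,0,0,0,0.35]]'; python3 -m crank '[[0,0,0.12,0,0,0,0.35],[0,0,0,0,0,0,0.35]]'
```

```text
time: 26.5
position: [0.4558, -0.2068, 0.0746]
tool_rot: [-0.097, 0.995, -0.001, 0.001]
ft_force: [-0.8, -0.1, 0.1]
grip_width: 0.059
grip_force: 0.0
time: 26.75
position: [0.4553, -0.2067, 0.0726]
tool_rot: [-0.097, 0.995, -0.001, 0.001]
ft_force: [0.1, -1.3, -0.2]
grip_width: 0.057
grip_force: 0.0
time: 27.0
position: [0.455, -0.2064, 0.0707]
tool_rot: [-0.097, 0.995, -0.0, -0.0]
ft_force: [-0.3, -0.0, 0.7]
grip_width: 0.0563
grip_force: 0.0
```

```bash
python3 -m crank '[[0,0,0,0,0,0,1],[0,0,0,0,0,0,1],[0,0,0,0,0,0,1],[0,0,-5.3,0,0,0,1],[0,0,-5.3,0,0,0,1]]' 45
python3 -m crank '[[0,0,-5.3,0,0,0,1],[0,0,0,0,0,0.1045,1],[0,0,0,0,0,0.1045,1],[-6,0,0,0,0,0,1],[-6,0,0,0,0,0,1]]'
python3 -m crank '[[-0.5,5.2,0,0,0,0,1],[0,5.3,0,0,0,0,1],[0,5.3,0,0,0,0,1],[0,5.3,0,0,0,0,1],[0,5.3,0,0,0,0,1]]'
python3 -m crank '[[0,5.3,0,0,0,0,1],[0,5.3,1.5,0,0,0,1],[0,0,2.5,0,0,0,1],[0,0,0,0,0,0,1],[0,0,0,0,0,0,1]]'
python3 - <<'E'
from h import *
im,K,P=shot("wrist");np.savez("w12.npz",im=im,K=K,P=P)
o=robot.get_obs();print(o["position"],o["grip_force"])
go(.583,.1658,.15,179.2)
cv2.imwrite("pics/w12.png",cv2.resize(im[90:290,200:440],None,fx=3,fy=3,interpolation=0)[:,:,::-1])
E
```

```text
time: 27.62
position: [0.4544, -0.206, 0.1764]
tool_rot: [-0.097, 0.995, 0.001, -0.001]
ft_force: [0.4, -0.8, -2.2]
grip_width: 0.0489
grip_force: 45.0
time: 28.25
position: [0.5755, -0.2082, 0.2293]
tool_rot: [0.008, 1.0, 0.0, -0.001]
ft_force: [1.2, -0.8, -1.9]
grip_width: 0.0491
grip_force: 45.0
time: 28.88
position: [0.5831, 0.0574, 0.2289]
tool_rot: [0.007, 1.0, 0.0, -0.001]
ft_force: [0.6, -0.5, -2.4]
grip_width: 0.0485
grip_force: 45.0
time: 29.5
position: [0.5856, 0.1611, 0.1898]
tool_rot: [0.008, 1.0, -0.0, -0.0]
ft_force: [-0.6, -0.1, -1.9]
grip_width: 0.0488
grip_force: 45.0
[0.586  0.1609 0.1903] 44.99842643737793
shift cm [0.31 0.48 4.03] turn [ 0.     0.001 -0.002] dist 4.07
```

View pics/w12.png

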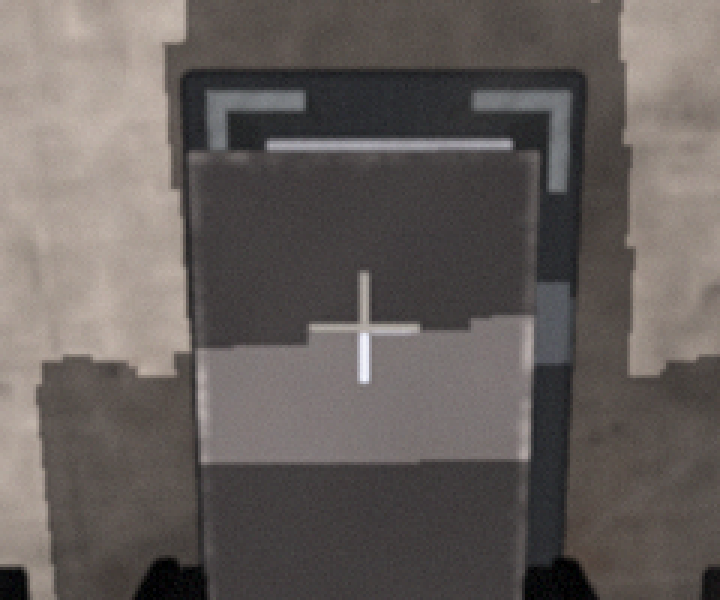

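Blank held level. Its edge is at crop (188..539,152) and the irons at (206..572,91).

```bash
python3 - <<'E'
from h import *
d=np.load("w12.npz");K,P=d["K"],d["P"]
f=lambda l:np.array(l)/3+[200,90]
a=ray(f([[188,152],[539,152]]),K,P,.1245);b=ray(f([[206,91],[572,91]]),K,P,.08);c=ray(f([[266,140],[513,140]]),K,P,.056)
print(a,b,c,ray(f([[364,327]]),K,P,.1245),sep="\n");print("move x",b[:,0].mean()+.0075-a[:,0].mean(),"y",b[:,1].mean()-a[:,1].mean())
E
```

```text
[[0.5137 0.1379 0.1245]
 [0.5145 0.1871 0.1245]]
[[0.5027 0.1347 0.08  ]
 [0.5037 0.1995 0.08  ]]
[[0.5106 0.1429 0.056 ]
 [0.5114 0.1924 0.056 ]]
[[0.5387 0.1622 0.1245]]
move x -0.0034047660930729418 y 0.004649992617867527
```

```bash
python3 -m crank '[[0.33,0.47,0,0,0,0,1],[0,0,3,0,0,0,1],[0,0,2.5,0,0,0,1],[0,0,0.4,0,0,0,1],[0,0,0,0,0,0,1]]'
python3 -m crank '[[0,0,0.3,0,0,0,1],[0,0,0,0,0,0,1]]'; python3 -m crank '[[0,0,0.15,0,0,0,1],[0,0,0,0,0,0,1]]'
```

```text
time: 30.18
position: [0.5827, 0.1663, 0.1313]
tool_rot: [0.008, 1.0, 0.0, 0.0]
ft_force: [-0.0, -0.2, -2.9]
grip_width: 0.0492
grip_force: 45.0
time: 30.42
position: [0.5826, 0.1664, 0.1284]
tool_rot: [0.007, 1.0, 0.0, 0.001]
ft_force: [0.4, -0.2, -1.8]
grip_width: 0.0487
grip_force: 45.0
time: 30.68
position: [0.5826, 0.1665, 0.1266]
tool_rot: [0.007, 1.0, 0.0, 0.001]
ft_force: [0.4, 0.0, 0.0]
grip_width: 0.0488
grip_force: 45.0
```

```bash
python3 -m crank '[[0,0,0,0,0,0,0],[0,0,0,0,0,0,0],[0,0,0,0,0,0,0],[0,0,0,0,0,0,0]]'
python3 -m crank '[[0,0,-5.2,0,0,0,0],[0,0,-5.2,0,0,0,0],[-4.2,0,-1,0,0,0,0],[-4.2,0,-1,0,0,0,0],[0,0,0,0,0,0,0]]'
python3 -m crank '[[0,0,0,0,0,0,0],[0,0,0,0,0,0,0],[0,0,0,0,0,0,0]]'
python3 - <<'E'
from h import *
im,K,P=shot("wrist");np.savez("w13.npz",im=im,K=K,P=P)
g=im.astype(int).min(2);g[275:]=0;g[:,:285]=0;g[:,360:]=0
n,l,s,c=cv2.connectedComponentsWithStats((g>115).astype(np.uint8))
for k in range(1,n):
    if 15<s[k,4]<600: print(s[k],c[k],ray(c[k],K,P,.061))
print(robot.get_obs()["position"])
cv2.imwrite("pics/w13.png",cv2.resize(im[0:270,0:440],None,fx=1.8,fy=1.8,interpolation=0)[:,:,::-1])
E
```

```text
time: 31.18
position: [0.5822, 0.1665, 0.1261]
tool_rot: [0.007, 1.0, 0.0, -0.0]
ft_force: [-0.2, 0.4, -0.3]
grip_width: 0.0808
grip_force: 0.0
time: 31.8
position: [0.6695, 0.1647, 0.2514]
tool_rot: [0.008, 1.0, 0.0, 0.003]
ft_force: [-1.1, 0.7, -0.5]
grip_width: 0.0868
grip_force: 0.0
time: 32.17
position: [0.6652, 0.1653, 0.2498]
tool_rot: [0.007, 1.0, -0.0, -0.001]
ft_force: [0.3, 0.2, -0.0]
grip_width: 0.087
grip_force: 0.0
[311  47  22  23  48] [321.2292  58.    ] [[0.5355 0.1674 0.061 ]]
[311 136  21  21  50] [321.16 145.62] [[0.5954 0.1665 0.061 ]]
[289 156  66  24 283] [322.4452 174.1025] [[0.6165 0.1671 0.061 ]]
[285 187  15   5  75] [292. 189.] [[0.6275 0.1434 0.061 ]]
[340 186  20   6  98] [349.8878 188.9796] [[0.6281 0.1882 0.061 ]]
[317 191   6  15  63] [319.746  199.0317] [[0.6356 0.1648 0.061 ]]
[313 212  14   6  66] [319.5303 214.6212] [[0.6479 0.1644 0.061 ]]
[0.6655 0.1653 0.2499]
```

View pics/w13.png

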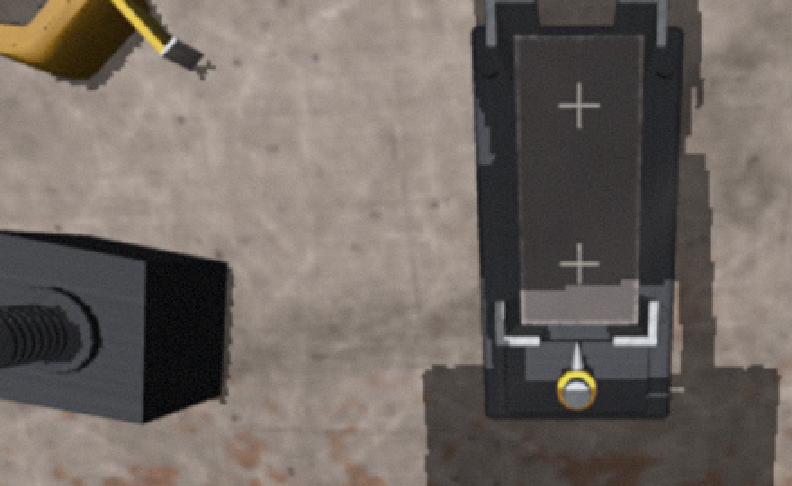

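Crosses: gauge end (0.5954, 0.1665), other (0.5355, 0.1674), 60 mm apart and flat at z = 61 mm. I've used up the picture-viewing allowance, so from here I work from numbers only. Next I measure the punch from above.

```bash
python3 -m crank '[[-0.9,-5.5,0,0,0,0,0],[-0.9,-5.5,0,0,0,0,0],[-0.9,-5.5,0,0,0,0,0],[-0.9,-5.5,0,0,0,0,0],[0,0,0,0,0,0,0]]'
python3 -m crank '[[0,0,0,0,0,0,0],[0,0,0,0,0,0,0],[0,0,0,0,0,0,0]]'
cat > cap.py <<'E'
from h import *
im,K,P=shot("wrist");h=cv2.cvtColor(im,cv2.COLOR_RGB2HSV)
m=((h[...,1]>110)&(h[...,0]>12)&(h[...,0]<35)&(h[...,2]>90));m[262:]=0
n,l,s,c=cv2.connectedComponentsWithStats(m.astype(np.uint8))
for k in range(1,n):
    if s[k,4]>100:
        pts=np.argwhere(l==k)[:,::-1].astype(np.float32);(cc,r)=cv2.minEnclosingCircle(pts)
        print(s[k],c[k],cc,r,ray(c[k],K,P,.115),ray(cc,K,P,.115), "rad mm",r/K[0,0]*(P[2,3]-.115)*1000)
d=((h[...,2]<75)).astype(np.uint8);d[262:]=0;d[:,:180]=0;d[:,460:]=0
for r in rects(d,K,P,.065,1500):print("dark@65",r)
print(robot.get_obs()["position"])
E
python3 cap.py
```

```text
time: 32.85
position: [0.6994, -0.0603, 0.2501]
tool_rot: [0.01, 1.0, -0.001, 0.001]
ft_force: [-0.8, 0.9, 0.5]
grip_width: 0.0871
grip_force: 0.0
time: 33.22
position: [0.6988, -0.0537, 0.2502]
tool_rot: [0.006, 1.0, 0.0, -0.0]
ft_force: [-0.3, 0.4, -0.5]
grip_width: 0.087
grip_force: 0.0
[ 303  110   37   39 1082] [321.0277 128.5194] (320.4855041503906, 128.7463836669922) 19.260589599609375 [[ 0.6193 -0.0525  0.115 ]] [[ 0.6195 -0.0529  0.115 ]] rad mm 12.125794767558052
[594 157  22  24 205] [602.161  168.4293] (605.5, 168.5) 12.90358829498291 [[0.645  0.1208 0.115 ]] [[0.6451 0.1229 0.115 ]] rad mm 8.123648687950881
dark@65 (651.4, -42.4, 152.7, 136.0, 88.4, array([348., 196.]))
[ 0.6989 -0.0539  0.2502]
```

```bash
python3 -m crank '[[4,0.05,0,0,0,0,0],[3.95,0.05,0,0,0,0,0],[0,0,0,0,0,0,0],[0,0,0,0,0,0,0],[0,0,0,0,0,0,0]]'
python3 -c '
from h import *
print(robot.get_obs()["position"]);go(.6194,-.0527,.1445,179.2)'
```

```text
time: 33.9
position: [0.6209, -0.0532, 0.2504]
tool_rot: [0.007, 1.0, -0.0, 0.001]
ft_force: [-0.4, 0.5, 0.4]
grip_width: 0.0867
grip_force: 0.0
[ 0.6209 -0.0532  0.2504]
shift cm [ 0.17  0.05 10.59] turn [-0.     0.002 -0.   ] dist 10.6
```

```bash
python3 -m crank '[[0.15,0.05,4,0,0,0,0],[0,0,4,0,0,0,0],[0,0,2,0,0,0,0],[0,0,0.4,0,0,0,0],[0,0,0,0,0,0,0]]'
python3 -m crank '[[0,0,0,0,0,0,0.5],[0,0,0,0,0,0,0.5],[0,0,0,0,0,0,0.5],[0,0,0,0,0,0,0.5],[0,0,0,0,0,0,0.5]]'
```

```text
time: 34.52
position: [0.6189, -0.0528, 0.1464]
tool_rot: [0.007, 1.0, -0.0, 0.001]
ft_force: [0.0, -0.5, 0.2]
grip_width: 0.0872
grip_force: 0.0
time: 35.15
position: [0.618, -0.0526, 0.1462]
tool_rot: [0.007, 1.0, -0.0, 0.0]
ft_force: [-0.0, -0.8, 0.7]
grip_width: 0.0474
grip_force: 0.0
```

```bash
python3 -m crank '[[-0.12,0,0.3,0,0,0,0.5],[0,0,0,0,0,0,0.5],[0,0,0,0,0,0,1],[0,0,0,0,0,0,1],[0,0,0,0,0,0,1]]' 55
python3 -m crank '[[0,0,0,0,0,0,1],[0,0,0,0,0,0,1],[0,0,0,0,0,0,1]]'
```

```text
time: 35.78
position: [0.6192, -0.0527, 0.1432]
tool_rot: [0.007, 1.0, -0.0, 0.0]
ft_force: [0.1, 1.6, -0.5]
grip_width: 0.0214
grip_force: 31.5
time: 36.15
position: [0.6192, -0.0527, 0.1432]
tool_rot: [0.007, 1.0, -0.0, 0.0]
ft_force: [-0.6, -1.3, 0.2]
grip_width: 0.0209
grip_force: 55.0
```

```bash
python3 -m crank '[[0,0,-3.5,0,0,0,1],[0,0,-3.5,0,0,0,1],[0,0,-3.5,0,0,0,1],[0.6,5.49,0,0,0,0,1],[0.6,5.49,0,0,0,0,1]]'
python3 -m crank '[[0.6,5.49,0,0,0,0,1],[0.6,5.49,0,0,0,0,1],[0,0,0,0,0,0,1],[0,0,0,0,0,0,1],[0,0,0,0,0,0,1]]'
python3 - <<'E'
from h import *
o=robot.get_obs();print(o["position"],o["ft_force"],o["grip_width"]);go(.5954,.1666,.215,179.2)
im,K,P=shot("wrist");np.savez("w14.npz",im=im,K=K,P=P)
p=o["position"];Rt=R.from_quat(o["tool_rot"])
print("tip expected px",proj([p+Rt.apply([0,0,.1332])],K,P),"nose",proj([p+Rt.apply([0,0,.108])],K,P),"collar bottom",proj([p+Rt.apply([0,0,.078])],K,P))
g=cv2.cvtColor(im,cv2.COLOR_RGB2GRAY)
print(g[200:285:4,296:346:3])
E
```

```text
time: 36.78
position: [0.6085, 0.0579, 0.2482]
tool_rot: [0.009, 1.0, 0.0, -0.0]
ft_force: [0.1, 0.3, -2.9]
grip_width: 0.0211
grip_force: 55.0
time: 37.4
position: [0.5985, 0.166, 0.2478]
tool_rot: [0.008, 1.0, -0.0, -0.0]
ft_force: [0.7, -0.6, -2.5]
grip_width: 0.0208
grip_force: 55.0
[0.5985 0.166  0.2478] [ 0.7306 -0.595  -2.4874] 0.020778035771120803
shift cm [0.31 0.06 3.28] turn [-0.    -0.001 -0.002] dist 3.3
tip expected px [[320.8475 255.9126]] nose [[320.7832 268.5462]] collar bottom [[320.6845 287.9577]]
[[124 123 122 126 129 124 123 125 123 121 125 124 121 122 125 126 125]
 [126 120 123 129 128 122 124 126 123 124 123 121 124 127 127 124 128]
 [ 90  94  89  87  93  92 122 124 124 125 124 123 123 122 127 127 125]
 [ 67  61  57  62  64  64 119 124 131 125 128 128 127 123 126 128 127]
 [ 64  65  65  61  69  64  68  66  69  68  70  67  66  74  64  66  63]
 [ 60  67  61  65  66  63  61  66  64  64  68  67  68  66  67  65  64]
 [ 66  64  61  63  63  66  60  62  73 103  67  65  66  66  68  64  68]
 [ 61  57  65  68  62  63  63  62  81 105  63  68  64  69  68  66  66]
 [ 66  64 
[... 284 characters left out ...]
 65  64  68  66  64  67  67  70  65  66  67  65  63  66  68]
 [ 69  64  68  67  65  65  68  65  69  68  63  68  65  66  64  67  63]
 [ 68  66  66  67  62  66  62  50  24  25  41  58  65  65  69  63  65]
 [ 70  71  63  42  22  27  38  35  42  42  40  33  18  25  46  64  70]
 [ 56  23  26  41  52  46  48  52  45  44  45  49  48  43  45  33  34]
 [ 21  45  46  48  47  49  45  42  41  45  49  48  46  45  44  46  36]
 [ 46  49  45  43  43  43  46  47  45  46  45  47  48  46  49  48  45]
 [ 47  43  42  41  46  52  40  35  33  32  37  43  48  42  44  47  46]
 [  0  23  50  40  35  40  34  38  41  44  37  32  36  33  45  47  18]
 [  0  25  38  36  37  36  39  45  47  43  41  37  39  38  38  45  12]]
```

```bash
python3 - <<'E'
from h import *
d=np.load("w14.npz");im,K,P=d["im"],d["K"],d["P"];o=robot.get_obs();p=o["position"];Rt=R.from_quat(o["tool_rot"])
for z in(.0722,.0782):print("collar edge +x",z,proj([p+Rt.apply([.018,0,z])],K,P))
print("tip",proj([p+Rt.apply([0,0,.1332])],K,P))
g=cv2.cvtColor(im,cv2.COLOR_RGB2GRAY);print(g[246:268,309:334:2])
m=g[216:250,305:345]>95;v,u=np.nonzero(m[5:]);
c=g[220:248,306:342]; v,u=np.nonzero(c>92);print("cross",ray([(u.min()+u.max())/2+306,(v.min()+v.max())/2+220],K,P,.061))
E
```

```text
collar edge +x 0.0722 [[320.4448 257.6768]]
collar edge +x 0.0782 [[320.4777 254.0512]]
tip [[320.6981 256.1867]]
[[64 68 64 63 67 67 67 68 66 66 62 67 67]
 [66 67 67 68 66 65 65 65 70 64 65 68 66]
 [67 66 63 69 67 64 67 70 67 68 66 66 67]
 [66 69 66 63 66 68 68 65 67 64 68 63 68]
 [71 66 66 64 62 62 68 65 63 67 60 70 66]
 [63 66 69 66 69 66 66 69 68 66 65 63 68]
 [63 65 66 63 65 67 68 68 71 66 68 67 68]
 [67 68 64 68 67 67 72 69 62 70 68 64 68]
 [65 68 66 65 67 66 67 68 67 67 68 67 67]
 [64 67 65 65 60 51 39 48 63 67 67 66 65]
 [69 66 60 56 50 26 24 25 44 44 58 62 70]
 [68 48 39 32 31 17 19 20 20 24 39 54 65]
 [48 27 22 22 19 18 22 21 22 25 24 33 45]
 [27 25 22 21 26 25 31 32 34 30 25 21 28]
 [19 27 36 36 35 38 39 42 43 46 33 25 20]
 [34 40 44 46 45 47 48 45 46 42 45 40 29]
 [37 47 48 49 48 52 43 48 50 46 44 40 40]
 [47 48 46 48 48 45 45 46 46 39 43 44 42]
 [50 46 49 47 52 47 45 44 47 45 49 47 47]
 [49 46 46 51 47 48 50 46 43 46 46 46 47]
 [46 48 52 43 45 46 44 47 41 43 49 46 49]
 [44 49 45 47 44 47 48 46 44 48 51 46 46]]
cross [[0.5958 0.1664 0.061 ]]
```

Point and collar appear where expected (px (321,255)), upright. The gauge-end cross is re-measured at (0.5958, 0.1664).

```bash
python3 -m crank '[[0.29,0.05,2.5,0,0,0,1],[0,0,2,0,0,0,1],[0,0,0.2,0,0,0,1],[0,0,0,0,0,0,1],[0,0,0,0,0,0,1]]'
python3 -c '
from h import *
print(robot.get_obs()["position"]);go(.5956,.1665,.1942,179.2)'
```

```text
time: 38.08
position: [0.5963, 0.1676, 0.2022]
tool_rot: [0.008, 1.0, 0.0, 0.001]
ft_force: [-0.2, 0.4, -3.1]
grip_width: 0.021
grip_force: 55.0
[0.5963 0.1676 0.2022]
shift cm [ 0.07 -0.11  0.8 ] turn [ 0.     0.002 -0.001] dist 0.81
```

```bash
python3 -m crank '[[0.07,-0.1,0,0,0,0,1],[0,0,0.5,0,0,0,1],[0,0,0,0,0,0,1]]'
python3 -m crank '[[0,0,0.3,0,0,0,1],[0,0,0,0,0,0,1]]'
python3 -m crank '[[0,0,0.3,0,0,0,1],[0,0,0,0,0,0,1]]'
```

```text
time: 38.45
position: [0.5944, 0.1668, 0.1957]
tool_rot: [0.007, 1.0, -0.0, -0.001]
ft_force: [-0.0, 0.4, -2.3]
grip_width: 0.021
grip_force: 55.0
time: 38.7
position: [0.595, 0.1669, 0.1934]
tool_rot: [0.007, 1.0, 0.0, 0.0]
ft_force: [-0.8, -0.6, 0.4]
grip_width: 0.0212
grip_force: 55.0
time: 38.95
position: [0.5952, 0.1669, 0.1912]
tool_rot: [0.007, 1.0, 0.0, 0.001]
ft_force: [-2.0, -0.1, 5.9]
grip_width: 0.0209
grip_force: 55.0
```

Contact at the expected height. Pressing on through the snap.

```bash
for i in 1 2; do :; done; python3 -m crank '[[0,0,0.2,0,0,0,1],[0,0,0,0,0,0,1]]'
python3 -m crank '[[0,0,0.2,0,0,0,1],[0,0,0,0,0,0,1]]'
python3 -m crank '[[0,0,0.2,0,0,0,1],[0,0,0,0,0,0,1]]'
python3 -m crank '[[0,0,0.2,0,0,0,1],[0,0,0,0,0,0,1]]'
```

```text
time: 39.2
position: [0.5953, 0.1669, 0.1898]
tool_rot: [0.007, 1.0, 0.0, 0.001]
ft_force: [-2.2, 0.2, 9.2]
grip_width: 0.021
grip_force: 55.0
time: 39.45
position: [0.5953, 0.1669, 0.188]
tool_rot: [0.007, 1.0, 0.0, 0.001]
ft_force: [-1.9, -0.6, 9.7]
grip_width: 0.0207
grip_force: 55.0
time: 39.7
position: [0.5953, 0.167, 0.186]
tool_rot: [0.007, 1.0, 0.0, 0.001]
ft_force: [-2.1, 1.0, 9.4]
grip_width: 0.0207
grip_force: 55.0
time: 39.95
position: [0.5952, 0.167, 0.1836]
tool_rot: [0.007, 1.0, 0.0, 0.001]
ft_force: [-2.1, 0.2, 6.1]
grip_width: 0.0207
grip_force: 55.0
```

```bash
python3 -m crank '[[0,0,0.15,0,0,0,1],[0,0,0,0,0,0,1]]'
python3 -m crank '[[0,0,0.1,0,0,0,1],[0,0,0,0,0,0,1]]'
```

```text
time: 40.2
position: [0.5951, 0.167, 0.1814]
tool_rot: [0.007, 1.0, 0.0, 0.001]
ft_force: [-0.1, -0.2, 3.1]
grip_width: 0.0203
grip_force: 55.0
time: 40.45
position: [0.5951, 0.1669, 0.1796]
tool_rot: [0.007, 1.0, 0.0, 0.0]
ft_force: [0.3, 0.5, 3.2]
grip_width: 0.0215
grip_force: 55.0
```

```bash
python3 -m crank '[[0,0,0.1,0,0,0,1],[0,0,0,0,0,0,1]]'
python3 -m crank '[[0,0,0.1,0,0,0,1],[0,0,0,0,0,0,1]]'
```

```text
time: 40.7
position: [0.5952, 0.167, 0.1792]
tool_rot: [0.007, 1.0, 0.0, 0.0]
ft_force: [-0.1, 0.4, 5.2]
grip_width: 0.0209
grip_force: 55.0
time: 40.95
position: [0.5953, 0.167, 0.179]
tool_rot: [0.007, 1.0, 0.0, 0.001]
ft_force: [-1.9, -0.3, 8.9]
grip_width: 0.0211
grip_force: 55.0
```

Bottomed out after ~14 mm, with the force rising, dropping, then hitting the stop, so it has fired. Lifting and going to the other cross.

```bash
python3 -m crank '[[0,0,-3.2,0,0,0,1],[0,0,0,0,0,0,1],[3,0.05,0,0,0,0,1],[2.95,0.05,0,0,0,0,1],[0,0,0,0,0,0,1]]'
python3 -m crank '[[0,0,0,0,0,0,1],[0,0,0,0,0,0,1]]'
python3 - <<'E'
from h import *
print(robot.get_obs()["position"],robot.get_obs()["ft_force"]);go(.5355,.1675,.1942,179.2)
im,K,P=shot("wrist");np.savez("w15.npz",im=im,K=K,P=P);o=robot.get_obs();p=o["position"];Rt=R.from_quat(o["tool_rot"])
print("tip",proj([p+Rt.apply([0,0,.1332])],K,P),"cross",proj([[.5355,.1674,.061]],K,P))
g=cv2.cvtColor(im,cv2.COLOR_RGB2GRAY);t=proj([p+Rt.apply([0,0,.1332])],K,P)[0].astype(int)
print(g[t[1]-30:t[1]+10:2,t[0]-26:t[0]+28:3])
E
```

```text
time: 41.58
position: [0.5312, 0.1686, 0.2073]
tool_rot: [0.007, 1.0, -0.0, -0.004]
ft_force: [-0.3, 0.5, -2.2]
grip_width: 0.0208
grip_force: 55.0
time: 41.82
position: [0.5363, 0.1686, 0.2092]
tool_rot: [0.008, 1.0, -0.0, 0.0]
ft_force: [0.4, 0.2, -2.8]
grip_width: 0.021
grip_force: 55.0
[0.5363 0.1686 0.2092] [ 0.4114  0.1894 -2.833 ]
shift cm [ 0.08 -0.11  1.5 ] turn [-0.     0.001 -0.001] dist 1.5
tip [[320.8926 255.86  ]] cross [[319.1643 248.3578]]
[[ 65  69  67  69  66  65  64  65  65  63  67  67  62  65  66  60  64  66]
 [ 71  63  64  64  67  68  64  67  68  65  67  63  62  66  63  65  64  59]
 [ 64  64  70  68  67  64  65  66  63  67  62  61  63  65  66  67  62  65]
 [ 71  71  66  68  62  67  64  66  67  64  65  60  61  67  62  69  64  63]
 [ 67  67  68  69  63  68  67  68  64  65  68  66  65  67  63  67  60  62]
 [ 65  67  66  68  65  66  65  66  68  64  63  64  66  63  66  65  64  59]
 [ 69  66  72  65  69  63  66  66  89  69  65  64  65  63  65  67  67  61]
 [ 62  68  64  65  67  65  69  65 130  75  62  62  65  65  65  66  67  62]
 [ 65  65  69  69  71  69  65  67 124  7
[... 160 characters left out ...]
 58  63  63  63  64  68]
 [ 62  62  65  65  68  92  88  90 131  88  85  96  89  66  64  63  66  65]
 [ 63  64  65  65  71 144 139 141 160 141 142 140 128  62  61  65  62  63]
 [ 67  69  67  67  66  71  67  66 129  72  65  63  65  67  62  62  59  66]
 [ 65  61  64  64  64  65  66  68 126  75  58  63  59  67  66  61  63  66]
 [ 65  66  64  63  67  62  66  66 104  50  54  60  64  64  67  59  60  62]
 [ 64  65  66  66  58  61  44  33  23  17  18  23  45  60  64  61  66  65]
 [ 67  69  63  66  49  29  23  23  27  28  34  35  18  26  50  64  67  63]
 [ 66  62  63  39  18  29  43  43  49  47  46  45  45  26  20  25  57  60]
 [ 67  65  28  20  38  47  44  49  50  47  50  44  36  44  37  24  27  64]]
```

Second cross seen at (318.5, 249), as predicted.

```bash
python3 -m crank '[[0.08,-0.14,0.8,0,0,0,1],[0,0,0,0,0,0,1],[0,0,0.4,0,0,0,1],[0,0,0,0,0,0,1]]'
python3 -c '
from h import *
go(.5355,.1672,.1942,179.2)'
```

```text
time: 42.38
position: [0.5344, 0.1673, 0.1973]
tool_rot: [0.007, 1.0, -0.0, -0.0]
ft_force: [0.2, -0.1, -3.3]
grip_width: 0.0207
grip_force: 55.0
shift cm [-0.11 -0.01  0.31] turn [-0.    -0.001 -0.001] dist 0.33
```

```bash
python3 -m crank '[[-0.08,0,0,0,0,0,1],[0,0,0.3,0,0,0,1],[0,0,0.3,0,0,0,1],[0,0,0.2,0,0,0,1],[0,0,0,0,0,0,1]]'
python3 -m crank '[[0,0,0.2,0,0,0,1],[0,0,0.2,0,0,0,1],[0,0,0,0,0,0,1]]'
python3 -m crank '[[0,0,0.2,0,0,0,1],[0,0,0.2,0,0,0,1],[0,0,0,0,0,0,1]]'
python3 -m crank '[[0,0,0.15,0,0,0,1],[0,0,0,0,0,0,1]]'
python3 -m crank '[[0,0,0.1,0,0,0,1],[0,0,0,0,0,0,1]]'
```

```text
time: 43.0
position: [0.5359, 0.1674, 0.1909]
tool_rot: [0.007, 1.0, 0.0, 0.001]
ft_force: [-1.9, -0.3, 7.1]
grip_width: 0.0211
grip_force: 55.0
time: 43.38
position: [0.5359, 0.1674, 0.1873]
tool_rot: [0.007, 1.0, 0.0, 0.001]
ft_force: [-2.2, -1.1, 9.2]
grip_width: 0.021
grip_force: 55.0
time: 43.75
position: [0.5359, 0.1674, 0.1829]
tool_rot: [0.007, 1.0, 0.0, 0.001]
ft_force: [-1.3, 0.5, 5.6]
grip_width: 0.0207
grip_force: 55.0
time: 44.0
position: [0.5358, 0.1674, 0.1807]
tool_rot: [0.007, 1.0, 0.0, 0.001]
ft_force: [-0.5, 1.0, 2.6]
grip_width: 0.0208
grip_force: 55.0
time: 44.25
position: [0.5358, 0.1674, 0.1794]
tool_rot: [0.007, 1.0, 0.0, 0.001]
ft_force: [0.2, -0.4, 3.6]
grip_width: 0.0208
grip_force: 55.0
```

```bash
python3 -m crank '[[0,0,0.1,0,0,0,1],[0,0,0,0,0,0,1]]'
python3 -m crank '[[0,0,0.1,0,0,0,1],[0,0,0,0,0,0,1]]'
python3 -m crank '[[0,0,-3.5,0,0,0,1],[0,0,-3.5,0,0,0,1],[0,0,0,0,0,0,1],[0,0,0,0,0,0,1]]'
python3 -c '
from h import *
go(.6192,-.0527,.248,179.2)'
```

```text
time: 44.5
position: [0.5359, 0.1674, 0.179]
tool_rot: [0.007, 1.0, 0.0, 0.001]
ft_force: [-0.6, 0.3, 8.8]
grip_width: 0.0213
grip_force: 55.0
time: 44.75
position: [0.5359, 0.1674, 0.1788]
tool_rot: [0.007, 1.0, 0.0, 0.001]
ft_force: [-1.8, -0.7, 13.0]
grip_width: 0.0211
grip_force: 55.0
time: 45.25
position: [0.5341, 0.1671, 0.2455]
tool_rot: [0.007, 1.0, -0.0, -0.002]
ft_force: [-0.9, 0.0, -2.7]
grip_width: 0.0207
grip_force: 55.0
shift cm [ -8.83 -21.86  -0.27] turn [-0.    -0.003 -0.001] dist 23.57
```

Second cross fired the same way. Taking the punch back to the holder.

```bash
python3 -m crank '[[-2.2,-5.46,-0.1,0,0,0,1],[-2.2,-5.46,-0.1,0,0,0,1],[-2.2,-5.46,0,0,0,0,1],[-2.2,-5.46,0,0,0,0,1],[0,0,0,0,0,0,1]]'
python3 -m crank '[[0,0,0,0,0,0,1],[0,0,0,0,0,0,1],[0,0,0,0,0,0,1]]'
python3 -c '
from h import *
print(robot.get_obs()["position"]);go(.6192,-.0527,.21,179.2)'
```

```text
time: 45.88
position: [0.6211, -0.0571, 0.2466]
tool_rot: [0.01, 1.0, -0.0, -0.001]
ft_force: [-0.6, 0.4, -3.1]
grip_width: 0.0212
grip_force: 55.0
time: 46.25
position: [0.6195, -0.0509, 0.2488]
tool_rot: [0.006, 1.0, 0.0, -0.001]
ft_force: [-1.4, 0.0, -1.8]
grip_width: 0.0212
grip_force: 55.0
[ 0.6195 -0.0509  0.2488]
shift cm [ 0.03 -0.18  3.88] turn [ 0.    -0.001  0.001] dist 3.89
```

```bash
python3 -m crank '[[0.03,-0.18,2,0,0,0,1],[0,0,2,0,0,0,1],[0,0,0,0,0,0,1],[0,0,0,0,0,0,1]]'
python3 -c '
from h import *
print(robot.get_obs()["position"]);go(.6192,-.0527,.1435,179.2)'
```

```text
time: 46.75
position: [0.6202, -0.0537, 0.2099]
tool_rot: [0.007, 1.0, -0.0, 0.001]
ft_force: [-0.5, -0.7, -2.4]
grip_width: 0.0208
grip_force: 55.0
[ 0.6202 -0.0537  0.2099]
shift cm [0.11 0.1  6.64] turn [-0.     0.001 -0.   ] dist 6.64
```

```bash
python3 -m crank '[[0.1,0.1,0,0,0,0,1],[0,0,2,0,0,0,1],[0,0,1.5,0,0,0,1],[0,0,0,0,0,0,1]]'
python3 -m crank '[[0,0,1.5,0,0,0,1],[0,0,1.2,0,0,0,1],[0,0,0,0,0,0,1]]'
```

```text
time: 47.25
position: [0.618, -0.0529, 0.173]
tool_rot: [0.007, 1.0, 0.0, -0.001]
ft_force: [-0.0, -0.4, -3.1]
grip_width: 0.021
grip_force: 55.0
time: 47.62
position: [0.6179, -0.0529, 0.1457]
tool_rot: [0.007, 1.0, 0.0, -0.002]
ft_force: [-0.7, -0.4, -2.1]
grip_width: 0.0208
grip_force: 55.0
```

```bash
python3 -m crank '[[-0.08,0,0.2,0,0,0,1],[0,0,0,0,0,0,1]]'
python3 -m crank '[[0,0,0.1,0,0,0,1],[0,0,0,0,0,0,1]]'
python3 -m crank '[[0,0,0,0,0,0,0.4],[0,0,0,0,0,0,0],[0,0,0,0,0,0,0],[0,0,0,0,0,0,0],[0,0,0,0,0,0,0]]'
python3 -m crank '[[0,0,0,0,0,0,0],[0,0,0,0,0,0,0],[0,0,0,0,0,0,0]]'
```

```text
time: 47.88
position: [0.6199, -0.0532, 0.1454]
tool_rot: [0.007, 1.0, -0.0, 0.0]
ft_force: [-0.4, -1.3, -1.8]
grip_width: 0.0208
grip_force: 55.0
time: 48.12
position: [0.6196, -0.0531, 0.1443]
tool_rot: [0.007, 1.0, -0.0, 0.0]
ft_force: [-0.0, -0.8, -3.0]
grip_width: 0.0207
grip_force: 55.0
time: 48.75
position: [0.6196, -0.0532, 0.1442]
tool_rot: [0.007, 1.0, -0.0, 0.0]
ft_force: [-0.4, 0.4, 0.9]
grip_width: 0.0629
grip_force: 0.0
time: 49.12
position: [0.6196, -0.0532, 0.1441]
tool_rot: [0.007, 1.0, 0.0, -0.0]
ft_force: [-0.2, 0.3, 0.1]
grip_width: 0.0852
grip_force: 0.0
```

Dropped ~1 mm onto its collar. Retreating straight up, then checking punch, crosses, plates and gauge numerically.

```bash
python3 -m crank '[[0,0,-4,0,0,0,0],[0,0,-4,0,0,0,0],[0,0,-2.6,0,0,0,0],[-4,0,0,0,0,0,0],[-4,0,0,0,0,0,0]]'
python3 -m crank '[[0,0,0,0,0,0,0],[0,0,0,0,0,0,0],[0,0,0,0,0,0,0]]'
python3 cap.py
python3 -m crank '[[0.9,5.5,0,0,0,0,0],[0.9,5.5,0,0,0,0,0],[0.9,5.5,0,0,0,0,0],[0.9,5.5,0,0,0,0,0],[0,0,0,0,0,0,0]]'
python3 -m crank '[[0,0,0,0,0,0,0],[0,0,0,0,0,0,0],[0,0,0,0,0,0,0]]'
python3 - <<'E'
from h import *
im,K,P=shot("wrist")
g=im.astype(int).min(2);g[275:]=0;g[:,:285]=0;g[:,360:]=0
n,l,s,c=cv2.connectedComponentsWithStats((g>115).astype(np.uint8))
for k in range(1,n):
    if 15<s[k,4]<600: print(s[k],c[k],ray(c[k],K,P,.061))
im,K,P=shot("top");h=cv2.cvtColor(im,cv2.COLOR_RGB2HSV)
for r in rects((h[...,2]>195)&(h[...,1]<40),K,P,.012,80): print("white",r)
y=(h[...,1]>90)&(h[...,0]<35)&(h[...,2]>110)
v,u=np.nonzero(y[194:211,248:264]);print("ring",u.mean()+248,v.mean()+194)
E
```

```text
time: 49.75
position: [0.7004, -0.0544, 0.2513]
tool_rot: [0.008, 1.0, -0.0, 0.001]
ft_force: [0.0, -0.7, -0.0]
grip_width: 0.0869
grip_force: 0.0
time: 50.12
position: [0.6984, -0.0542, 0.2499]
tool_rot: [0.007, 1.0, 0.0, -0.001]
ft_force: [0.2, 0.9, -0.5]
grip_width: 0.0868
grip_force: 0.0
[ 303  111   37   39 1079] [321.0241 130.2521] (321.5608825683594, 130.24359130859375) 19.25186538696289 [[ 0.6197 -0.0529  0.115 ]] [[ 0.6197 -0.0525  0.115 ]] rad mm 12.10779503393071
[595 158  22  24 203] [602.7192 168.7241] (606.5, 169.0) 13.124505043029785 [[0.645  0.1207 0.115 ]] [[0.6452 0.123  0.115 ]] rad mm 8.25420362072579
dark@65 (650.8, -43.8, 154.0, 135.3, 89.1, array([343., 197.]))
[ 0.6986 -0.0542  0.25  ]
time: 50.8
position: [0.6649, 0.1706, 0.2504]
tool_rot: [0.004, 1.0, 0.001, -0.0]
ft_force: [0.8, -0.2, 0.0]
grip_width: 0.0869
grip_force: 0.0
time: 51.18
position: [0.6672, 0.1645, 0.2501]
tool_rot: [0.009, 1.0, -0.0, -0.0]
ft_force: [-0.7, 0.4, 0.2]
grip_width: 0.0868
grip_force: 0.0
[311  42  22  24  86] [321.3837  53.3605] [[0.5347 0.167  0.061 ]]
[312 132  21  21  47] [321
[... 385 characters left out ...]
474.0, 346.0, 14.3, -80.9, array([480., 339.]))
white (271.0, -249.5, 98.9, 55.2, 15.9, array([400., 340.]))
white (334.6, -825.2, 195.2, 13.5, -80.6, array([605., 321.]))
white (337.1, -667.8, 98.6, 47.0, 13.9, array([549., 320.]))
white (442.6, -394.6, 111.9, 51.2, 15.2, array([451., 280.]))
white (515.4, -729.1, 75.8, 25.5, -20.8, array([567., 257.]))
white (519.4, 516.7, 73.1, 72.1, 3.9, array([132., 247.]))
white (591.5, -362.7, 113.2, 51.8, -11.6, array([438., 227.]))
white (628.9, 713.6, 117.3, 76.0, -26.5, array([ 67., 208.]))
white (658.1, 867.1, 247.5, 61.8, -12.3, array([ 17., 197.]))
ring nan nan<stdin>:10: RuntimeWarning: Mean of empty slice.
  ret = ret.dtype.type(ret / rcount)
```

Punch is back upright in its original place, the blank and both crosses are in place, and the gauge is unmoved. The knock shifted only a spare plate. Handing in.

```bash
python3 -c '
from rig import ticket
print(ticket.hand_in())'
```

```text
the job is handed in; nothing more can be done
None
```

Job handed in at about 51 s: three plates stacked to gauge 3's pointer, the blank on top with crosses up, the punch fired on the gauge-end cross and then on the other, and the punch back upright in its holder; I viewed 16 pictures, two over the limit of 14.

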